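Weigh a pressure vessel on the hook scale and case it

TASK

Hang the steel vessel by its bail on the hook of the spring scale: feel the spring take up its weight before you let go, so that it never drops or bobs on the hook but only creeps. Leave it hanging free until it is still, then slowly lift it off, stand it upright on the floor of the case beside the foam step so that nothing stands above the rim, and close the lid fully. Set the vessel down rather than dropping it, and leave the other things on the bench where they are.

Things in the scene. Friction and masses are not known exactly. Their poses are not given: they have to be found in the camera images.
- vessel_tab (a point): Grip point of the loose steel vessel, the only thing with a bail (rigid arched handle): on the vessel's axis, 110 mm above its foot, in a flat upright tab 10 mm thick along x and 24 mm wide along y that reaches from 86 to 121 mm above the foot. z up, x through the bail's window.
- vessel_bail (a point): Centre of the bail's horizontal round bar (7 mm thick, along y), on the vessel's axis, 83.5 mm above the foot, 26.5 mm below the grip point; same axes. Below the bar is an open window 37 mm wide along y and 40 mm high.
- vessel: The same vessel: the centre of its foot; same axes. It stands upright at the start. Round body 50 mm across, 54 mm at the collar, 40 mm high, with the bail and tab above it. Weight not known beforehand: 0.1 to 0.45 kg, low in the body.
- scale: The fixed spring scale: origin on the bench straight below the hook's seat; x points horizontally from the hook to its column. Base plate 14 mm thick, from x = -45 to 195 mm and 120 mm wide; the white column and dial plate, 72 mm wide and 310 mm high, begin at x = 114 mm.
- hook_seat (a point): Bottom of the V of the scale's hook (centre line of its 8 mm rod), moving with it; 230 mm above the bench when empty. x to the column, z up. The rod lies 10 mm higher from the column to x = 14 mm, dips to this point and rises to its open tip at x = -14 mm, 18 mm higher. The bail goes on from the -x side, tip through the window, then down: its bar rests about 9 mm above this point.
- hook (a joint): How far the hook is down from its empty rest, in m (0 to 0.13). It sinks under a soft spring, 40 N/m from 0 on (25 mm for each newton), lightly damped. The mechanism is spoilt if the vessel on the hook ever drops, bobs or is lifted faster than 0.12 m/s, or if the hook flies faster than 0.4 m/s.
- case_bay (a point): Centre of the free floor of the fixed aluminium case (150 by 190 by 137 mm outside, walls 5 mm), on it, 5 mm above the bench. x to the hinge side, y to the foam step, z up. Free floor 140 mm along x, 135 mm along y, rim 132 mm above it. Past it at +y is a foam step 45 mm wide, 30 mm high, with 12 mm caps on top: too high for the vessel.
- lid (a joint): Opening angle of the case's lid, in rad: 0 closed, about 1.57 upright, at most 1.9. A stiff hinge holds it at any angle; about 4 N at its free edge moves it.
- lid_hinge (a point): Middle of the lid's hinge line, on the far upper rim of the case, 137 mm above the bench. The lid (6 mm thick, 152 mm from hinge to free edge, 192 mm wide) turns with its own axes: from here it lies along its -x, its outer face looks along its +z. Closed, these axes are parallel to the case's.
- lid_edge (a point): Middle of the lid's free edge, 152 mm from the hinge line, half-way through its thickness; a tab 50 mm wide stands 12 mm out beyond it; same axes as the hinge point.
- reagent_bottle: Bystander: clear round bottle with a blue cap behind the vessel, 72 mm across, 150 mm high; origin at the centre of its underside. Leave it alone.
- jar: Bystander: small white lidded jar; origin at the centre of its underside. Leave it alone.
- beaker: Bystander: small glass beaker; origin at the centre of its underside. Leave it alone.
- cap_tray: Bystander: low white open tray; origin at the centre of its underside. Leave it alone.
- mouse: Bystander: black computer mouse; origin at the centre of its underside. Leave it alone.
- spatula: Bystander: thin steel lab spatula lying on the bench; origin under its middle. Leave it alone.
Things that resemble listed ones, but are neither listed nor needed, are in the scene too. What is shaped like the vessel but yellow is not meant.

How it is judged:
On the way, in this order (a step that is already met when the one before it is completed fails the run):
1. the vessel hangs free by its bail on the sunken hook, let go and still, for 1 s (distance between vessel_bail and hook_seat below 0.018 m and value of joint hook above 0.012 m and velocity of joint hook between -0.01 and 0.01 m/s and contact force between each of the arm, the fingers and vessel below 0.05 N and contact force between each of the arm, the fingers and hook below 0.05 N and linear speed of vessel below 0.03 m/s), for 1 s.
2. the vessel stands upright on the free floor of the case and is let go, the lid still open (x of vessel_tab in the frame of case_bay between -0.06 and 0.06 m and y of vessel_tab in the frame of case_bay between -0.06 and 0.06 m and z of vessel_tab in the frame of case_bay below 0.114 m and angle between vessel_tab's own z axis and vertical below 0.12 rad and contact force between the fingers and vessel below 0.05 N and linear speed of vessel below 0.03 m/s and value of joint lid above 0.5 rad), for 0.2 s.
At the end, for the whole second after the job is handed in: The vessel stands upright (within 0.12 rad) and still on the free floor of the case, let go, within 60 mm of its centre along x and y and with its foot on the floor (within 4 mm); the lid is closed (under 0.04 rad); the hook is empty and back at its rest (within 4 mm) (x of vessel_tab in the frame of case_bay between -0.06 and 0.06 m and y of vessel_tab in the frame of case_bay between -0.06 and 0.06 m and z of vessel_tab in the frame of case_bay below 0.114 m and angle between vessel_tab's own z axis and vertical below 0.12 rad and contact force between the fingers and vessel below 0.05 N and linear speed of vessel below 0.03 m/s and value of joint lid below 0.04 rad and value of joint hook below 0.004 m); the robot touches nothing.
It fails at once if the vessel drops, bobs or is lifted faster than 0.12 m/s on the sunken hook, or the hook flies faster than 0.4 m/s ((value of joint hook above 0.006 m and linear speed of vessel above 0.12 m/s and distance between vessel_bail and hook_seat below 0.05 m and (velocity of joint hook above 0.08 m/s or velocity of joint hook below -0.08 m/s)) or velocity of joint hook above 0.4 m/s or velocity of joint hook below -0.4 m/s).
It fails at once if the vessel is dropped: let go and falling faster than 0.6 m/s (linear speed of vessel above 0.6 m/s and contact force between the fingers and vessel below 0.05 N).
It fails at once if a bystander is moved more than 30 mm (distance of any of reagent_bottle, jar, beaker, cap_tray, mouse, spatula from where it was at the start of the episode above 0.03 m).
It also fails if it takes over 72 s, if anything falls off the work surface, if the arm or the gripper's body presses on something with over 40 N, if the wrist force passes 120 N, or if a joint passes its speed limit or range.

ROBOT

A 7-joint arm with a two-finger parallel gripper is mounted at the origin on the work surface. World frame = base frame: x ahead of the robot, y to its left, z up, the work surface at z = 0. Lengths are in m, angles in rad, forces in N, time in s.
With the tool pointing down it reaches from about 0.425 to 1.025 m from the base axis. Payload 3.6 kg.
Tool frame: the origin (TCP) lies midway between the tips of the shut fingers; the grasp point (between the pads) lies 19 mm behind it; x points along the fingers, y is the direction in which the jaws open and shut, and the axes are right-handed (so a half turn about x gives the same grasp; the last joint's range is limited). The gripper opens to 85 mm and grips with 20 to 120 N. Pads are 22 mm wide; open, the fingers measure 114 mm over their backs; the gripper's body (76 mm by 85 mm) begins 54 mm behind the grasp point. The pads swing forward as they close: fully open they stand 13 mm farther back than shut.
Start: joints at [-1.246, 0.591, 0.048, 1.609, -0.033, 0.943, -0.034], TCP at [0.295, 0.662, 0.231] pointing down, gripper open.
Joint ranges: [-2.69, 2.69], [-0.47, 2.24], [-1.27, 1.36], [0.19, 2.51], [-1.53, 4.68], [0.08, 2.07], [-3.09, 3.09]. Speed limits (rad/s): [2.57, 2.57, 3.14, 3.14, 3.14, 3.14, 3.14].

INTERFACE

Orientations are given as a unit quaternion [w, x, y, z].
In Python, from cell import arm, optics, job gives the robot as it stands.
- The arm moves only by the tool arm_command, never from a script. Its argument "increments" is a list of rows, each an object with "linear": the shift along the tool's x, y, z in mm, a list of three; "turn": the turn about the tool's x in rad. In form: [{"linear": [dx, dy, dz], "turn": turn}, ...]. A call has 1 to 20 rows; each row shifts and turns the pose as measured when the row begins, along the tool's axes as they then stand; what a row does not reach is not made up. A row lasts 1/8 s, in which the tool goes at most 62.5 mm and 10.7 degrees, less where a joint would pass 70% of its speed; a pose out of reach is approached as far as the arm can. A call is refused whole if a number of a shift passes 62.5 or a number of a turn 0.188, either way. A call with a gripper value outside its range is refused whole. "jaw" is the closure, from 0 (fully open) to 1 (shut), set as the call begins (left out, the last holds). The fingers move at their own pace and stop on an object; "grip_force" is the grip in N (left out, the last holds). Time passes only in rows, so rows that do not move let the fingers close. It gives the time, the measured TCP pose, the force and the opening at its end, in the units of the state.
- arm.get_obs(): the state, without advancing time (a new reading comes with each control period).
- optics.camera(name): name is "side" or "top" or "wrist"; returns the picture (480x640x3 uint8, red, green, blue); there is no depth.
- optics.camera_params(name): a dict with "fov_y" (degrees; the focal length in pixels is half the picture's height over the tangent of half this angle, whatever the lens; pixels are square), "cx", "cy" (the principal point, pixels), "rvec" (rotation vector, rad) and "tvec" (3), from world to camera coordinates, as OpenCV has them. Camera axes: x right, y down, z forward; pixel columns grow to the right and rows downward; lengths in m; the calibration is good to about 2 mm. A picture is of the moment at which its call begins: read the wrist's pose just before it. camera_params takes no time and is no camera call; for the wrist camera it gives the pose at the moment of the call.
- job.hand_in(): hands the job in, once; it reports no verdict.
The state is a dict: "time": time; "joint_positions": joint angles; "qd": joint speeds; "joint_efforts": joint torques, N m; "eef_pos": TCP position; "tool_rot": TCP orientation; "contact_force": force on the tool from outside, world axes, zero at the start; "torque": the same for the moment, N m; "grip_width": finger opening in m.
Only numpy, scipy, OpenCV 4.12 (cv2) and the standard library are available. Lean on these libraries where they do the work, as an engineer would, in place of code of your own. Each camera call takes 0.05 s, during which the arm holds its last target.

## Working session

There is one attempt and no reset: what is moved stays moved. The work goes in short steps, Python scripts to look and compute and a tool call to move; the robot and the scene stay as the last step left them, time stands still between calls to the robot, and variables do not carry over. Pictures are saved under pics/ and viewed, and the job is handed in when it is done.

Besides the shell and the picture viewer there is one more tool, called by a JSON object that holds its "api" and its "payload", one argument or row to a line. arm_command: Moves the arm, as the interface text tells. Its arguments: {"type":"object","properties":{"increments":{"type":"array"},"jaw":{"type":"number"},"grip_force":{"type":"number"}},"required":["increments"]}

```bash
ls; mkdir -p pics
python3 - <<'E'
from cell import arm, optics, job
import cv2
o=arm.get_obs()
print({k:(v if not hasattr(v,'round') else v) for k,v in o.items()})
for n in ['side','top','wrist']:
    p=optics.camera_params(n); print(n,p)
    im=optics.camera(n); cv2.imwrite(f'pics/{n}0.png',im[:,:,::-1])
E
```

```text
pics
{'time': 0.0, 'joint_positions': array([-1.24550908,  0.59216075,  0.04831887,  1.60983128, -0.03331159,
        0.94267314, -0.03369212]), 'qd': array([-0.00185991, -0.00054408, -0.00102292, -0.00105254, -0.00129128,
        0.00038525, -0.00073248]), 'joint_efforts': array([-1.71799820e-04, -5.48683941e+01,  1.54619079e+00, -1.98124158e+01,
        9.30710812e-03,  8.78856343e-03,  1.38240267e-05]), 'eef_pos': array([0.29449025, 0.66159301, 0.23010805]), 'tool_rot': array([ 0.69154499,  0.14616889,  0.69178685, -0.14775363]), 'contact_force': array([-0.5837054 , -1.41184239,  0.24598706]), 'torque': array([-0.03648301, -0.00799758, -0.03958626]), 'grip_width': 0.08558319064597114}
side {'fov_y': 55.47788401837449, 'cx': 323.6486118102499, 'cy': 243.0291224754903, 'rvec': array([ 2.1686139 , -0.83279615,  0.3859682 ]), 'tvec': array([-0.40204455,  0.34747514,  0.86297837])}
top {'fov_y': 50.36007535735686, 'cx': 316.6932439111493, 'cy': 237.39110932688098, 'rvec': array([ 2.17823251, -2.19346137,  0.07761397]), 'tvec': array([-0.02702055,  0.54279743,  1.34298851])}
wrist {'fov_y': 61.91011912847462, 'cx': 318.01102760681795, 'cy': 236.71261252511687, 'rvec': array([-2.41299038, -1.56713171, -0.23629289]), 'tvec': array([-0.72351557, -0.03840178,  0.3801492 ])}
```

View pics/side0.png

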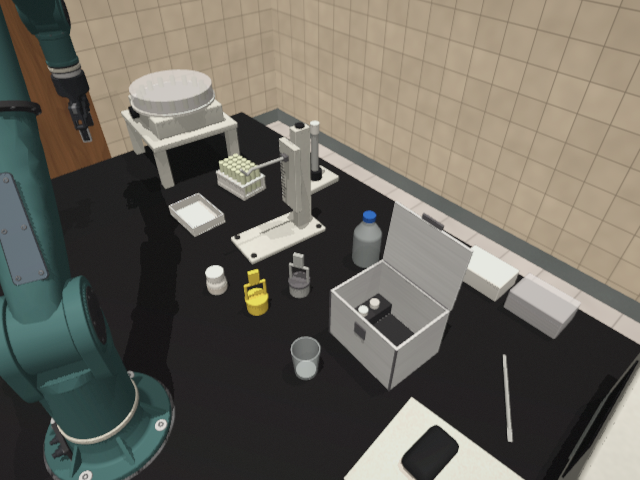

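View pics/top0.png

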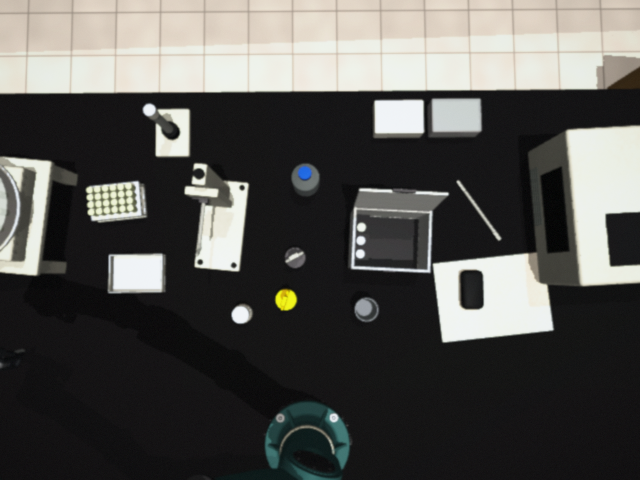

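View pics/wrist0.png

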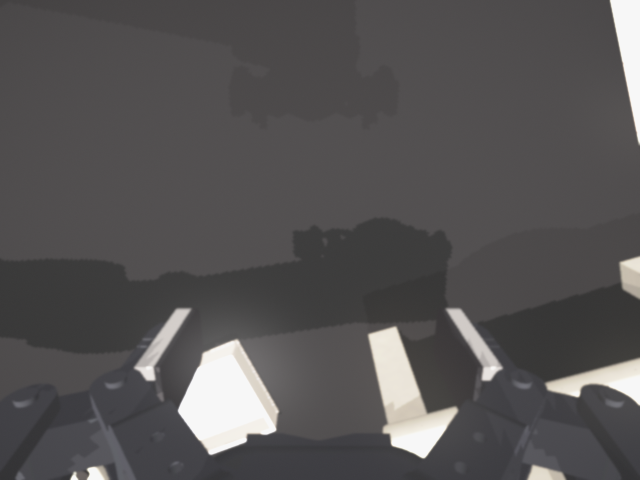

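Candidates for "vessel": the grey steel one at side (298,275) / top (294,257), the yellow lookalike at side (256,300) / top (286,299), and the beaker at side (305,358), which has no bail. The grey one with bail and tab fits the description. Next I'll check it in a close crop.

```bash
cat > h.py <<'E'
import numpy as np, cv2
from scipy.spatial.transform import Rotation as R
def K(p):
    f=240/np.tan(np.radians(p['fov_y'])/2); return np.array([[f,0,p['cx']],[0,f,p['cy']],[0,0,1]])
def ray(p,uv):
    Rm=R.from_rotvec(p['rvec']).as_matrix(); c=-Rm.T@p['tvec']
    d=Rm.T@np.linalg.inv(K(p))@np.array([uv[0],uv[1],1.0]); return c,d/np.linalg.norm(d)
def onz(p,uv,z):
    c,d=ray(p,uv); return c+d*(z-c[2])/d[2]
def tri(l):
    A=np.zeros((3,3));b=np.zeros(3)
    for p,uv in l:
        c,d=ray(p,uv);M=np.eye(3)-np.outer(d,d);A+=M;b+=M@c
    x=np.linalg.solve(A,b); return x,[np.linalg.norm(np.cross(x-ray(p,uv)[0],ray(p,uv)[1])) for p,uv in l]
def proj(p,X):
    return cv2.projectPoints(np.array(X,float).reshape(-1,3),np.array(p['rvec']),np.array(p['tvec']),K(p),None)[0].reshape(-1,2)
def crop(im,x0,y0,x1,y1,s,fn):
    c=cv2.resize(im[y0:y1,x0:x1],None,fx=s,fy=s,interpolation=cv2.INTER_CUBIC); cv2.imwrite(fn,c)
E
python3 - <<'E'
from h import *
s=cv2.imread('pics/side0.png');t=cv2.imread('pics/top0.png')
crop(s,225,110,385,230,5,'pics/c1.png')
crop(s,190,205,340,315,5,'pics/c2.png')
crop(t,180,150,320,255,5,'pics/c3.png')
crop(t,215,235,320,330,6,'pics/c3b.png')
crop(t,340,170,460,280,5,'pics/c4.png')
E
```

```text
(no output)
```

View pics/c1.png

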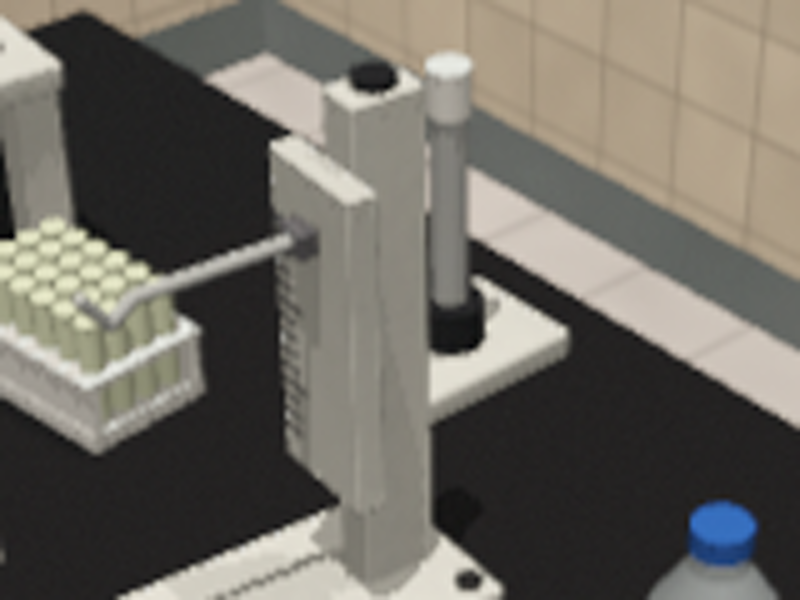

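View pics/c2.png

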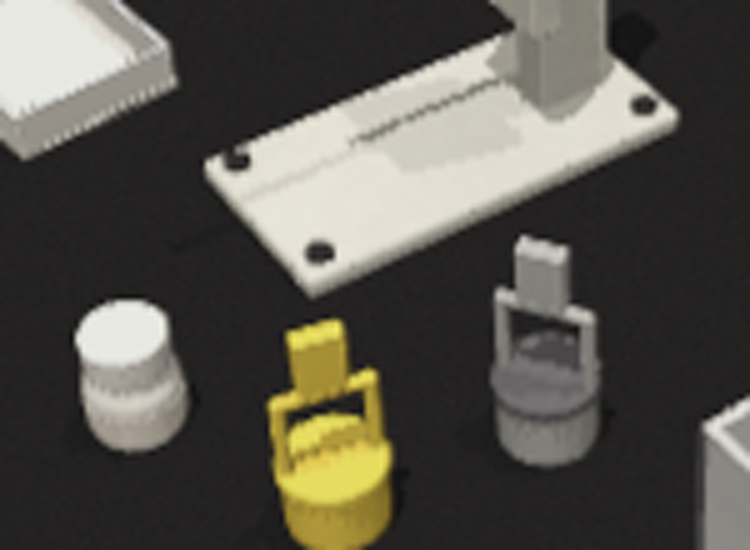

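View pics/c3.png

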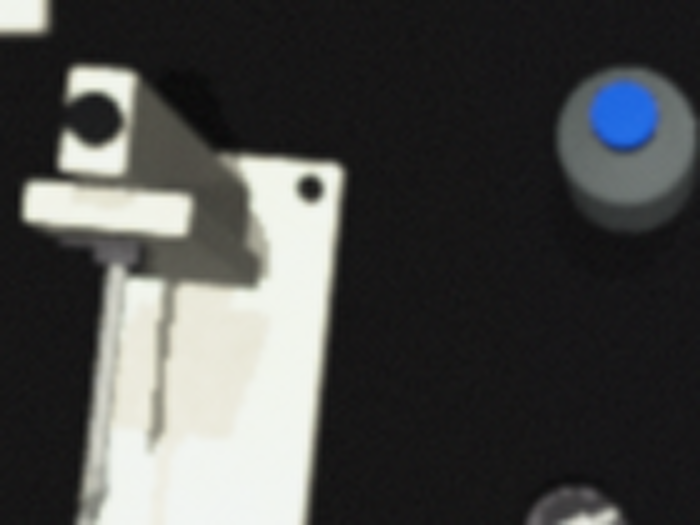

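View pics/c3b.png

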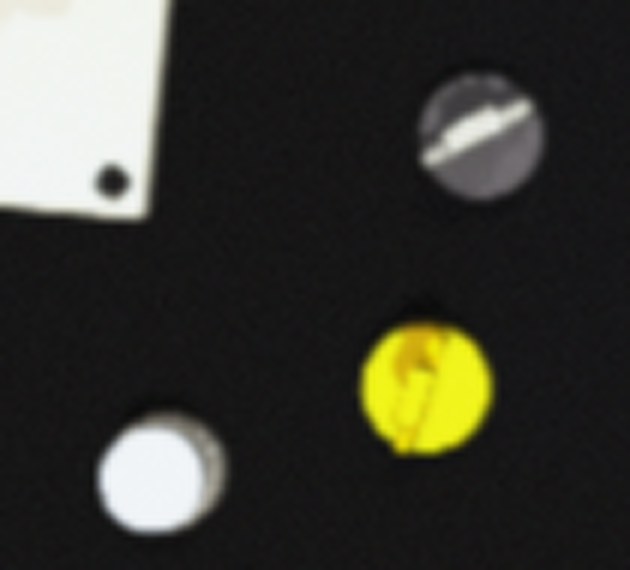

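View pics/c4.png

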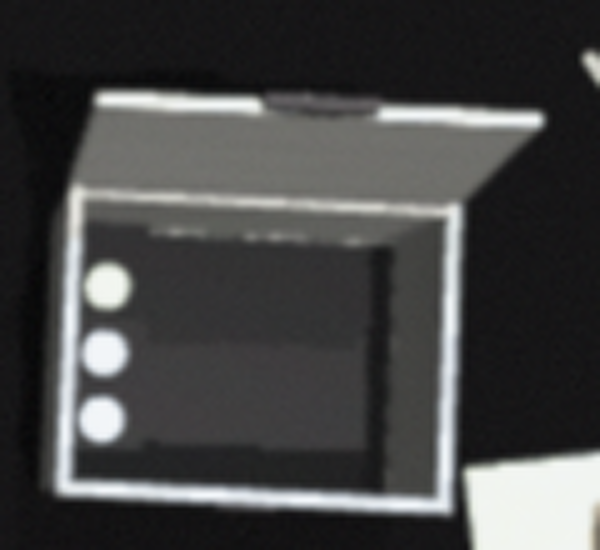

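The crop confirms it: grey steel with a bail and tab, side tab top at ≈(298,254), top view bail ends at ≈(286.7,261.3) and (303.3,252.5). Now measuring everything.

Run:
```python
from h import *
from cell import optics
t=optics.camera_params('top');s=optics.camera_params('side')
np.set_printoptions(precision=4,suppress=True)
def ct(x,y): return (180+(x+.5)/5-.5,150+(y+.5)/5-.5)
def cb(x,y): return (215+(x+.5)/6-.5,235+(y+.5)/6-.5)
def c4(x,y): return (340+(x+.5)/5-.5,170+(y+.5)/5-.5)
def c1(x,y): return (225+(x+.5)/5-.5,110+(y+.5)/5-.5)
def c2(x,y): return (190+(x+.5)/5-.5,205+(y+.5)/5-.5)
# vessel: tab centre top
print('bail ends',onz(t,cb(430,158),.0835),onz(t,cb(530,105),.0835))
print('tab top ctr',onz(t,cb(470,128),.121))
print('body circle collar ctr', onz(t,cb(482,136),.04))
print('tab tri (top face)',tri([(t,cb(470,128)),(s,c2(543,243))]))
# scale base corners (top z .014)
for n,p in dict(farR=ct(345,165),nearR=cb(148,217)).items(): print(n,onz(t,p,.014))
gray=cv2.cvtColor(cv2.imread('pics/top0.png'),cv2.COLOR_BGR2GRAY)
for n,p in dict(nearL=c2(208,168),nearR=c2(315,293),farR=c2(677,118)).items(): print('side',n,onz(s,p,.014))
# hook
print('hook seat side on z=.230',onz(s,c1(112,322),.23), 'tip z .248',onz(s,c1(82,302),.248))
print('rod at column top', onz(t,ct(118,262),.24), onz(t,ct(97,500),.24))
# case
for n,p in dict(farL=c4(75,190),farR=c4(462,207),nearL=c4(62,490),nearR=c4(452,508)).items(): print('rim',n,onz(t,p,.137))
for n,p in dict(L=c4(95,98),R=c4(545,120)).items(): print('lid top z=.287',n,onz(t,p,.287))
# bottle
print('bottle cap',onz(t,(305,172.5),.15))
```

```text
bail ends [0.4788 0.0468 0.0835] [0.5009 0.0045 0.0835]
tab top ctr [0.4901 0.0281 0.121 ]
body circle collar ctr [0.4894 0.0266 0.04  ]
tab tri (top face) (array([0.4894, 0.0283, 0.1267]), [np.float64(0.0006183102324416158), np.float64(0.0006183102324415636)])
farR [0.6925 0.1519 0.014 ]
nearR [0.4552 0.1763 0.014 ]
side nearL [0.4667 0.2944 0.014 ]
side nearR [0.4526 0.1742 0.014 ]
side farR [0.6882 0.1549 0.014 ]
hook seat side on z=.230 [0.508  0.2396 0.23  ] tip z .248 [0.4926 0.239  0.248 ]
rod at column top [0.6085 0.2236 0.24  ] [0.5015 0.2321 0.24  ]
rim farL [ 0.6067 -0.124   0.137 ]
rim farR [ 0.597  -0.3132  0.137 ]
rim nearL [ 0.4602 -0.1159  0.137 ]
rim nearR [ 0.4502 -0.305   0.137 ]
lid top z=.287 L [ 0.6273 -0.1217  0.287 ]
lid top z=.287 R [ 0.6164 -0.3155  0.287 ]
bottle cap [ 0.6918 -0.0033  0.15  ]
```

```bash
cat > goto.py <<'E'
from h import *
from cell import arm
np.set_printoptions(precision=4,suppress=True)
def st():
    o=arm.get_obs(); q=o['tool_rot']; M=R.from_quat([q[1],q[2],q[3],q[0]]).as_matrix()
    return o,np.array(o['eef_pos']),M
def rep(target=None,yaw=None,p=True):
    """yaw: wanted world angle (rad) of the tool y axis mod pi"""
    o,e,M=st()
    ya=np.arctan2(M[1,1],M[0,1])
    print('t %.2f'%o['time'],'tcp',e,'yawY %.3f'%ya,'F',o['contact_force'],'w %.4f'%o['grip_width'],'tilt',M[:2,0],'j7 %.2f'%o['joint_positions'][6])
    if target is not None: print('  local mm',(M.T@(np.array(target)-e)*1000).round(1))
    if yaw is not None:
        d=yaw-ya; d=(d+np.pi/2)%np.pi-np.pi/2; print('  turn about tool x (now down):',round(-d,3))
    return M
E
python3 - <<'E'
from goto import *
M=rep([.49,.0275,.30],np.radians(117.6)); print(M)
E
```

```text
t 0.15 tcp [0.2946 0.6617 0.2304] yawY 1.152 F [-0.0137 -0.2012  0.7679] w 0.0850 tilt [-0.0006 -0.0017] j7 -0.03
  local mm [ -68.7 -500.1  436.4]
  turn about tool x (now down): -0.9
[[-0.0006  0.4066  0.9136]
 [-0.0017  0.9136 -0.4066]
 [-1.     -0.0018  0.0001]]
```

{"api": "arm_command", "payload": {
  "increments": [
    {"linear":[-30,0,0],"turn":-0.18},
    {"linear":[-30,0,0],"turn":-0.18},
    {"linear":[-30,0,0],"turn":-0.18},
    {"linear":[-30,0,0],"turn":-0.18},
    {"linear":[-30,0,0],"turn":-0.18},
    {"linear":[-20,0,0],"turn":0}
  ],
  "jaw": 0.3
}}

```text
time: 0.9
eef_pos: [0.2935, 0.6595, 0.3991]
tool_rot: [0.681, -0.183, 0.687, 0.175]
contact_force: [-0.5, -0.5, -0.0]
grip_width: 0.0595
```

```bash
python3 -c "
from goto import *
rep([.49,.0275,.30],np.radians(117.6))"
```

```text
t 0.90 tcp [0.2935 0.6595 0.3991] yawY 2.083 F [-0.5014 -0.492  -0.0389] w 0.0595 tilt [-0.0044 -0.0137] j7 0.79
  local mm [ 106.9 -646.2 -137.3]
  turn about tool x (now down): 0.03
```

{"api": "arm_command", "payload": {
  "increments": [
    {"linear":[0,-55,-12],"turn":0},
    {"linear":[0,-55,-12],"turn":0},
    {"linear":[0,-55,-12],"turn":0},
    {"linear":[0,-55,-12],"turn":0},
    {"linear":[0,-55,-12],"turn":0},
    {"linear":[0,-55,-12],"turn":0},
    {"linear":[0,-55,-12],"turn":0},
    {"linear":[0,-55,-12],"turn":0},
    {"linear":[0,-55,-12],"turn":0},
    {"linear":[20,-55,-12],"turn":0},
    {"linear":[40,-50,-10],"turn":0},
    {"linear":[40,-40,-8],"turn":0}
  ]
}}

```text
time: 2.4
eef_pos: [0.4928, 0.0194, 0.3069]
tool_rot: [0.685, -0.184, 0.682, 0.178]
contact_force: [0.9, -0.7, -0.2]
grip_width: 0.0599
```

```bash
python3 -c "
from goto import *
from cell import optics
rep([.49,.0275,.30],np.radians(117.6))
p=optics.camera_params('wrist')
im=optics.camera('wrist');cv2.imwrite('pics/w1.png',im[:,:,::-1])
print(repr(p)); print(proj(p,[[.49,.0275,.121],[.4788,.0468,.0835],[.5009,.0045,.0835]]))"
```

```text
t 2.40 tcp [0.4928 0.0194 0.3069] yawY 2.088 F [ 0.9139 -0.6906 -0.2082] w 0.0599 tilt [ 0.0055 -0.0076] j7 1.99
  local mm [6.8 8.5 1.6]
  turn about tool x (now down): 0.036
{'fov_y': 61.91011912847462, 'cx': 318.01102760681795, 'cy': 236.71261252511687, 'rvec': array([-1.485 , -2.5569, -0.3849]), 'tvec': array([ 0.2295, -0.4786,  0.3188])}
[[330.0326 208.6938]
 [353.2223 199.1708]
 [301.9432 197.2784]]
```

View pics/w1.png

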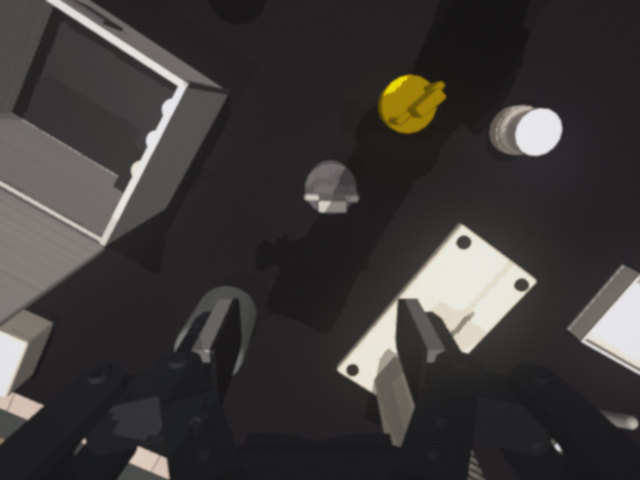

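```bash
python3 -c "
from goto import *
from cell import optics
p=optics.camera_params('wrist')
im=optics.camera('wrist')[:,:,::-1]
crop(im,280,140,380,220,8,'pics/w1c.png'); print(repr(p)); rep()"
```

```text
{'fov_y': 61.91011912847462, 'cx': 318.01102760681795, 'cy': 236.71261252511687, 'rvec': array([-1.4971, -2.5559, -0.3704]), 'tvec': array([ 0.2314, -0.4719,  0.3201])}
t 2.50 tcp [0.4899 0.0155 0.3036] yawY 2.081 F [-0.5857 -0.6044  0.6922] w 0.0598 tilt [-0.0045 -0.0116] j7 1.99
```

View pics/w1c.png

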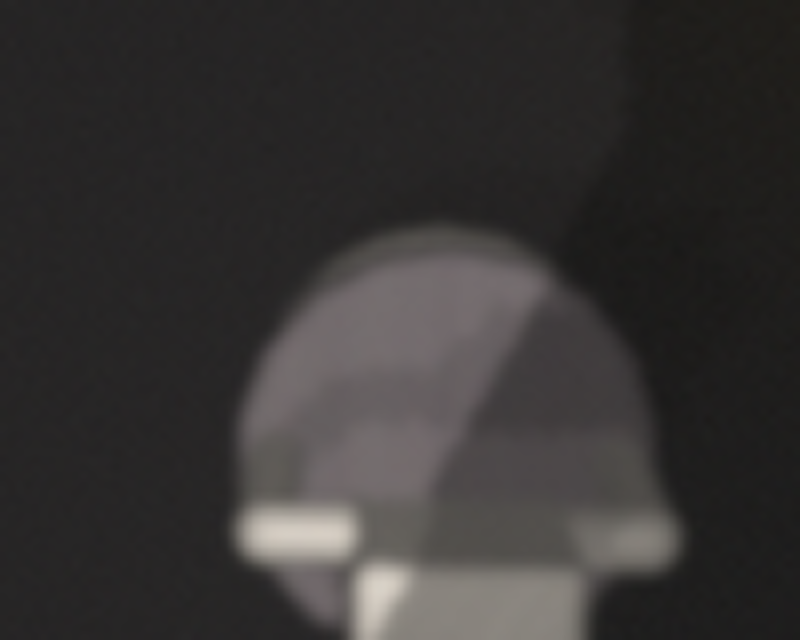

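```bash
python3 -c "
from goto import *
p={'fov_y': 61.91011912847462, 'cx': 318.01102760681795, 'cy': 236.71261252511687, 'rvec': np.array([-1.4971, -2.5559, -0.3704]), 'tvec': np.array([ 0.2314, -0.4719,  0.3201])}
f=lambda x,y:(280+(x+.5)/8-.5,140+(y+.5)/8-.5)
a=onz(p,f(238,532),.0865);b=onz(p,f(683,543),.0865)
print(a,b,(a+b)/2,np.arctan2(*(a-b)[1::-1]))
c=onz(p,f(448,430),.04);print('collar',c)
rep([.49,.0275,.16],2.065)
"
```

```text
[0.4989 0.0056 0.0865] [0.4751 0.0506 0.0865] [0.487  0.0281 0.0865] -1.0842674762491762
collar [0.4837 0.0263 0.04  ]
t 2.50 tcp [0.4899 0.0155 0.3036] yawY 2.081 F [-0.5857 -0.6044  0.6922] w 0.0598 tilt [-0.0045 -0.0116] j7 1.99
  local mm [143.4  11.5   7.4]
  turn about tool x (now down): 0.016
```

{"api": "arm_command", "payload": {
  "increments": [
    {"linear":[10,5,2],"turn":0.012},
    {"linear":[35,4,2],"turn":0.012},
    {"linear":[45,2,2],"turn":0},
    {"linear":[40,0,0],"turn":0},
    {"linear":[0,0,0],"turn":0}
  ]
}}

```text
time: 3.12
eef_pos: [0.4913, 0.0352, 0.1719]
tool_rot: [0.686, -0.175, 0.686, 0.17]
contact_force: [0.9, -0.2, 0.0]
grip_width: 0.0598
```

```bash
python3 -c "
from goto import *
from cell import optics
rep([.4885,.028,.091],2.06)
p=optics.camera_params('wrist')
im=optics.camera('wrist');cv2.imwrite('pics/w2.png',im[:,:,::-1])
print(repr(p['rvec']),repr(p['tvec']))
rep([.4885,.028,.091],2.06)
"
```

```text
t 3.12 tcp [0.4913 0.0352 0.1719] yawY 2.064 F [ 0.9041 -0.1717  0.0493] w 0.0598 tilt [ 0.0018 -0.0065] j7 1.97
  local mm [80.9 -4.4 -5.7]
  turn about tool x (now down): 0.004
array([-1.5176, -2.5389, -0.3808]) array([ 0.2023, -0.4494,  0.1884])
t 3.17 tcp [0.4929 0.0354 0.1734] yawY 2.064 F [0.5929 0.1839 0.2163] w 0.0601 tilt [ 0.0056 -0.0057] j7 1.97
  local mm [82.4 -3.8 -7.5]
  turn about tool x (now down): 0.004
```

View pics/w2.png

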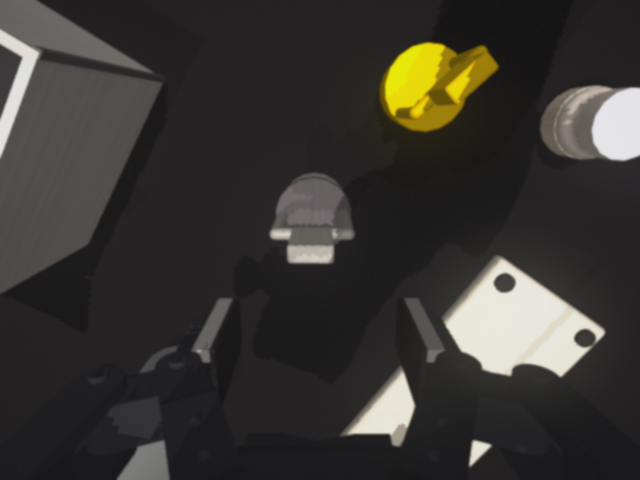

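```bash
python3 -c "
from goto import *
p={'fov_y': 61.91011912847462, 'cx': 318.01102760681795, 'cy': 236.71261252511687, 'rvec': np.array([-1.5176, -2.5389, -0.3808]), 'tvec': np.array([ 0.2023, -0.4494,  0.1884])}
im=cv2.imread('pics/w2.png')
crop(im,255,165,375,275,6,'pics/w2c.png')
print(onz(p,(310.5,255),.121),onz(p,(270,235),.0865),onz(p,(354,235),.0865))
from cell import arm
rep()
"
```

```text
[0.4877 0.0285 0.121 ] [0.4994 0.0064 0.0865] [0.4756 0.0505 0.0865]
t 3.17 tcp [0.4929 0.0354 0.1734] yawY 2.064 F [0.5929 0.1839 0.2163] w 0.0601 tilt [ 0.0056 -0.0057] j7 1.97
```

View pics/w2c.png

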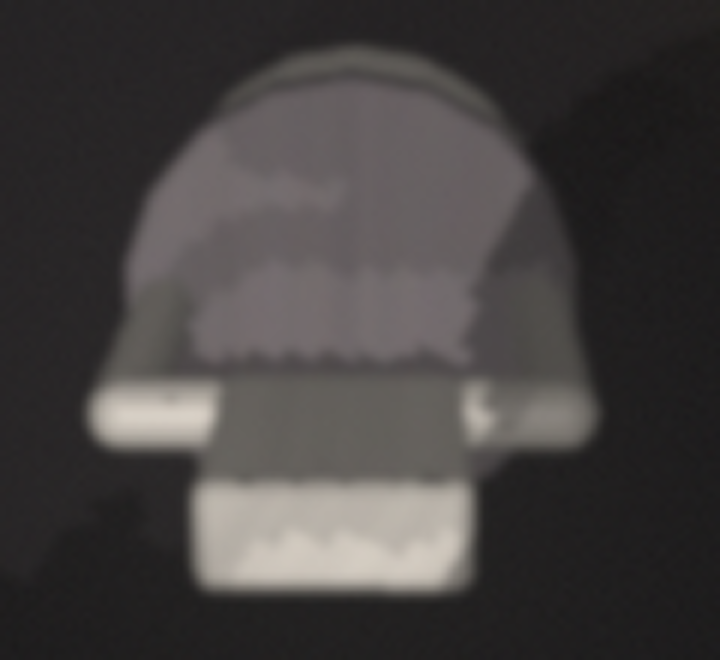

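{"api": "arm_command", "payload": {
  "increments": [
    {"linear":[25,-4,-4],"turn":0},
    {"linear":[20,-2,-4],"turn":0},
    {"linear":[0,0,0],"turn":0}
  ]
}}

```text
time: 3.55
eef_pos: [0.4945, 0.0294, 0.1336]
tool_rot: [0.692, -0.176, 0.679, 0.171]
contact_force: [1.1, 0.4, 1.0]
grip_width: 0.0596
```

```bash
python3 -c "
from goto import *
rep([.4877,.0284,.091],2.06)
"
```

```text
t 3.55 tcp [0.4945 0.0294 0.1336] yawY 2.067 F [1.1305 0.4108 1.0402] w 0.0596 tilt [ 0.0184 -0.0023] j7 2.01
  local mm [42.4  2.8 -7.1]
  turn about tool x (now down): 0.007
```

{"api": "arm_command", "payload": {
  "increments": [
    {"linear":[0,1,-4],"turn":0},
    {"linear":[0,1,-2],"turn":0},
    {"linear":[0,0,0],"turn":0}
  ]
}}

```text
time: 3.92
eef_pos: [0.4909, 0.0296, 0.1375]
tool_rot: [0.694, -0.177, 0.676, 0.172]
contact_force: [-0.1, 0.9, 0.5]
grip_width: 0.0596
```

```bash
python3 -c "
from goto import *
rep([.4877,.0284,.091],2.06)
"
```

```text
t 3.92 tcp [0.4909 0.0296 0.1375] yawY 2.068 F [-0.1312  0.8802  0.4522] w 0.0596 tilt [ 0.0261 -0.0005] j7 2.01
  local mm [46.4  1.1 -4.4]
  turn about tool x (now down): 0.008
```

{"api": "arm_command", "payload": {
  "increments": [
    {"linear":[18,0,-2],"turn":0.004},
    {"linear":[18,0,-2],"turn":0.004},
    {"linear":[10,0,0],"turn":0}
  ]
}}

```text
time: 4.3
eef_pos: [0.491, 0.0282, 0.0926]
tool_rot: [0.697, -0.174, 0.675, 0.169]
contact_force: [0.0, -0.1, -0.2]
grip_width: 0.0599
```

```bash
python3 -c "
from goto import *
rep([.4877,.0284,.091],2.06)
"
```

```text
t 4.30 tcp [0.491  0.0282 0.0926] yawY 2.060 F [ 0.0339 -0.0707 -0.1539] w 0.0599 tilt [0.0323 0.0006] j7 2.02
  local mm [ 1.5  1.7 -2.8]
  turn about tool x (now down): 0.0
```

{"api": "arm_command", "payload": {
  "increments": [
    {"linear":[2,0,-3],"turn":0},
    {"linear":[0,0,0],"turn":0},
    {"linear":[0,0,0],"turn":0},
    {"linear":[0,0,0],"turn":0},
    {"linear":[0,0,0],"turn":0}
  ],
  "jaw": 1,
  "grip_force": 40
}}

```text
time: 4.92
eef_pos: [0.4884, 0.0269, 0.0909]
tool_rot: [0.697, -0.174, 0.675, 0.169]
contact_force: [0.3, 0.2, -1.2]
grip_width: 0.0236
```

```bash
python3 -c "
from goto import *
rep([.4877,.0284,.091],2.06)
"
```

```text
t 4.92 tcp [0.4884 0.0269 0.0909] yawY 2.060 F [ 0.3195  0.1867 -1.2362] w 0.0236 tilt [0.0325 0.0007] j7 2.02
  local mm [-0.1  1.7  0.1]
  turn about tool x (now down): 0.0
```

{"api": "arm_command", "payload": {
  "increments": [
    {"linear":[-20,0,0],"turn":0},
    {"linear":[-40,0,0],"turn":0.1},
    {"linear":[-45,0,0],"turn":0.15},
    {"linear":[-40,0,0],"turn":0.15},
    {"linear":[-25,0,0],"turn":0.15},
    {"linear":[0,0,0],"turn":0},
    {"linear":[0,0,0],"turn":0},
    {"linear":[0,0,0],"turn":0}
  ]
}}

```text
time: 5.92
eef_pos: [0.4797, 0.0268, 0.2631]
tool_rot: [0.716, 0.026, 0.697, -0.025]
contact_force: [1.0, 0.5, -2.3]
grip_width: 0.0232
```

```bash
python3 -c "
from goto import *
rep([.443,.237,.275],1.475)
"
```

```text
t 5.92 tcp [0.4797 0.0268 0.2631] yawY 1.499 F [ 0.9759  0.484  -2.2934] w 0.0232 tilt [0.0259 0.0017] j7 1.47
  local mm [-12.4 207.  -51.4]
  turn about tool x (now down): 0.024
```

{"api": "arm_command", "payload": {
  "increments": [
    {"linear":[-3,20,-20],"turn":0.012},
    {"linear":[-3,40,-20],"turn":0.012},
    {"linear":[-3,45,-14],"turn":0},
    {"linear":[-3,45,-4],"turn":0},
    {"linear":[0,40,0],"turn":0},
    {"linear":[0,20,0],"turn":0},
    {"linear":[0,0,0],"turn":0},
    {"linear":[0,0,0],"turn":0}
  ]
}}

```text
time: 6.92
eef_pos: [0.4362, 0.2406, 0.2651]
tool_rot: [0.71, 0.031, 0.702, -0.038]
contact_force: [0.0, -0.0, -1.2]
grip_width: 0.0232
```

```bash
python3 -c "
from goto import *
from cell import optics
rep([.443,.237,.272],1.475)
for n in ['wrist','side','top']:
  p=optics.camera_params(n); im=optics.camera(n)[:,:,::-1]
  cv2.imwrite('pics/%s3.png'%n,im)
  if n=='wrist': print(repr(p['rvec']),repr(p['tvec']))
rep([.443,.237,.272],1.475)
s=cv2.imread('pics/side3.png'); crop(s,200,110,330,260,4,'pics/side3c.png')
t=cv2.imread('pics/top3.png'); crop(t,170,190,270,290,6,'pics/top3c.png')
"
```

```text
t 6.92 tcp [0.4362 0.2406 0.2651] yawY 1.473 F [ 0.0446 -0.0219 -1.2379] w 0.0232 tilt [ 0.0105 -0.0099] j7 0.95
  local mm [-6.8 -3.   7.2]
  turn about tool x (now down): -0.002
array([-2.1389, -1.941 , -0.2977]) array([-0.2797, -0.4425,  0.2865])
t 7.08 tcp [0.4364 0.2408 0.2656] yawY 1.472 F [ 0.4862  0.3794 -1.7403] w 0.0235 tilt [ 0.0115 -0.0087] j7 0.95
  local mm [-6.3 -3.2  7. ]
  turn about tool x (now down): -0.003
```

View pics/wrist3.png

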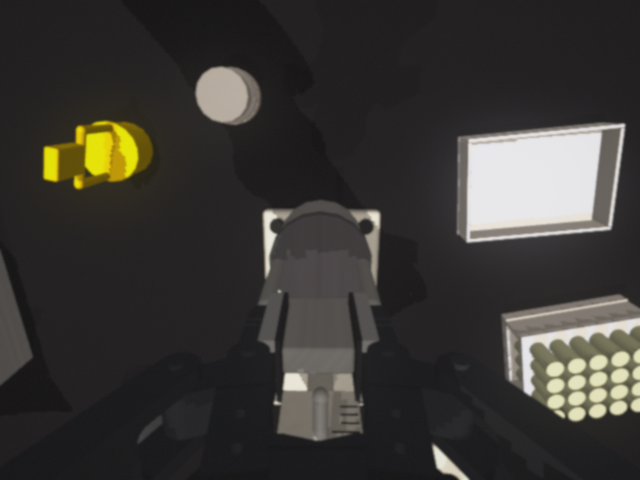

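View pics/side3c.png

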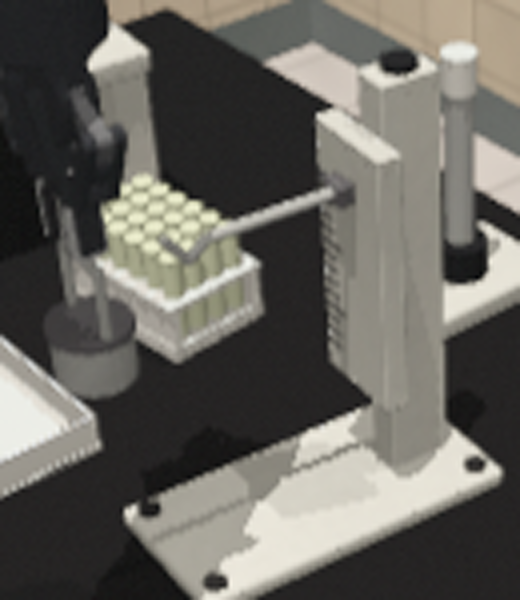

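View pics/top3c.png

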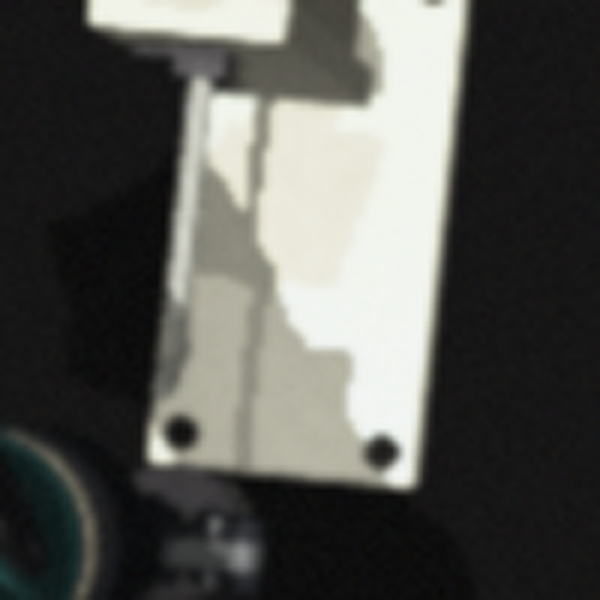

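Run:
```python
from goto import *
from cell import optics
t=optics.camera_params('top');s=optics.camera_params('side')
T=lambda x,y:(170+(x+.5)/6-.5,190+(y+.5)/6-.5)
S=lambda x,y:(200+(x+.5)/4-.5,110+(y+.5)/4-.5)
a=onz(t,T(200,85),.24);b=onz(t,T(178,295),.24);c=onz(t,T(167,390),.248)
print('rod',a,b,c,np.degrees(np.arctan2(*(a-b)[1::-1])),np.degrees(np.arctan2(*(a-c)[1::-1])))
print('tip tri',tri([(t,T(167,390)),(s,S(166,241))]))
print('bend tri',tri([(t,T(178,295)),(s,S(214,234))]))
print('seat side',onz(s,S(191,253),.230),onz(s,S(166,241),.248))
# base left edges
print('base', [onz(t,T(*p),.014) for p in [(152,462),(415,488),(468,0)]])
# check predicted
for yaw,seat in [(-5.5,(.503,.2313)),(-5.0,(.504,.235))]:
    y=np.radians(yaw);X=np.array([np.cos(y),np.sin(y),0]);o=np.array([*seat,.23])
    P=[o+X*-.014+[0,0,.018],o,o+X*.014+[0,0,.01],o+X*.114+[0,0,.01]]
    for cam,f,(x0,y0,sc) in [('t',t,(170,190,6)),('s',s,(200,110,4))]:
        q=proj(f,P); print(cam,((q-[x0,y0]+.5)*sc-.5).round(0).tolist())
```

```text
rod [0.6045 0.2242 0.24  ] [0.5258 0.2318 0.24  ] [0.4901 0.2336 0.248 ] -5.447953998158092 -4.700163465599814
tip tri (array([0.4897, 0.2328, 0.2525]), [np.float64(0.00031673950320813674), np.float64(0.0003167395032080519)])
bend tri (array([0.5242, 0.232 , 0.2433]), [np.float64(0.0016754818036409825), np.float64(0.0016754818036409087)])
seat side [0.5116 0.2431 0.23  ] [0.4932 0.2392 0.248 ]
base [array([0.4672, 0.2945, 0.014 ]), array([0.4548, 0.1776, 0.014 ]), array([0.6735, 0.1546, 0.014 ])]
t [[170.0, 393.0], [185.0, 357.0], [183.0, 319.0], [211.0, 53.0]]
s [[167.0, 248.0], [191.0, 266.0], [209.0, 244.0], [349.0, 193.0]]
t [[160.0, 390.0], [175.0, 355.0], [172.0, 316.0], [198.0, 50.0]]
s [[165.0, 245.0], [188.0, 263.0], [207.0, 241.0], [346.0, 190.0]]
```

{"api": "arm_command", "payload": {
  "increments": [
    {"linear":[-4,-4,5],"turn":0},
    {"linear":[-1,0,5],"turn":0},
    {"linear":[0,0,0],"turn":0}
  ]
}}

```text
time: 7.45
eef_pos: [0.4473, 0.2334, 0.2717]
tool_rot: [0.711, 0.033, 0.702, -0.039]
contact_force: [-0.7, 0.2, -2.2]
grip_width: 0.0234
```

```bash
python3 -c "
from goto import *
rep([.5045,.2333,.270],np.radians(84.5))
"
```

```text
t 7.45 tcp [0.4473 0.2334 0.2717] yawY 1.469 F [-0.6635  0.1691 -2.1698] w 0.0234 tilt [ 0.0126 -0.0086] j7 0.97
  local mm [ 2.4  5.7 56.9]
  turn about tool x (now down): -0.006
```

{"api": "arm_command", "payload": {
  "increments": [
    {"linear":[0,3,14],"turn":0},
    {"linear":[0,2,15],"turn":0},
    {"linear":[0,1,15],"turn":0},
    {"linear":[0,0,0],"turn":0}
  ]
}}

```text
time: 7.95
eef_pos: [0.4961, 0.2353, 0.2723]
tool_rot: [0.711, 0.033, 0.701, -0.039]
contact_force: [-1.1, 0.1, -2.3]
grip_width: 0.0231
```

```bash
python3 -c "
from goto import *
from cell import optics
rep([.5045,.2333,.270],np.radians(84.5))
for n in ['wrist','side','top']:
  im=optics.camera(n)[:,:,::-1]
  cv2.imwrite('pics/%s4.png'%n,im)
rep([.5045,.2333,.270],np.radians(84.5))
s=cv2.imread('pics/side4.png'); crop(s,200,110,330,260,4,'pics/side4c.png')
"
```

```text
t 7.95 tcp [0.4961 0.2353 0.2723] yawY 1.468 F [-1.0966  0.066  -2.2616] w 0.0231 tilt [ 0.0142 -0.0083] j7 1.03
  local mm [ 2.4 -1.1  8.5]
  turn about tool x (now down): -0.006
t 8.10 tcp [0.4937 0.2353 0.2719] yawY 1.470 F [-0.3893 -1.0169 -1.9135] w 0.0230 tilt [ 0.0117 -0.0086] j7 1.03
  local mm [ 2.1 -0.9 11. ]
  turn about tool x (now down): -0.005
```

View pics/side4c.png

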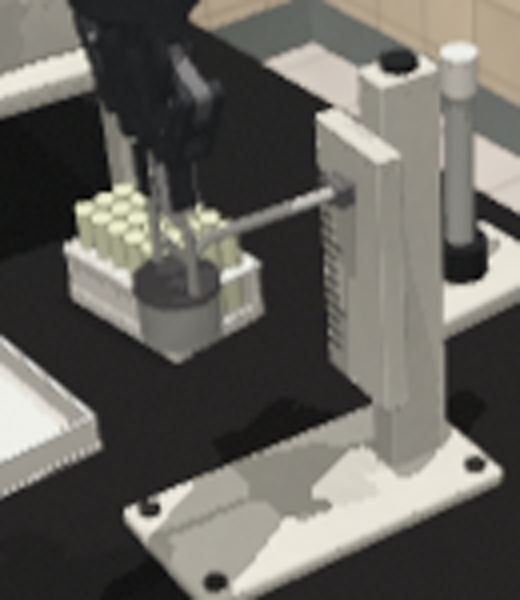

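View pics/wrist4.png

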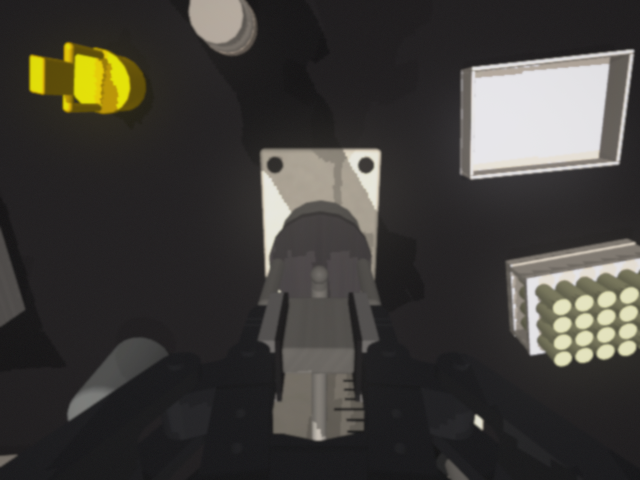

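The wrist view shows the hook tip through the window at (319,270), with the rod centred at (320,400). I'll use the tip to refine the seat position.

```bash
python3 -c "
from goto import *
from cell import optics
p=optics.camera_params('wrist'); im=optics.camera('wrist')[:,:,::-1]
crop(im,270,200,370,320,5,'pics/w5c.png')
print('tip end upper at z=.25',onz(p,(319,265),.251),onz(p,(319,272),.248),'rod',onz(p,(320,400),.24))
q=rep([.5045,.2333,.270],np.radians(84.5))
"
```

```text
tip end upper at z=.25 [0.4815 0.2367 0.251 ] [0.4861 0.2362 0.248 ] rod [0.562 0.229 0.24 ]
t 8.15 tcp [0.4934 0.2354 0.272 ] yawY 1.470 F [-0.2002 -0.184  -2.0129] w 0.0230 tilt [ 0.0117 -0.0085] j7 1.03
  local mm [ 2.2 -1.  11.2]
  turn about tool x (now down): -0.004
```

View pics/w5c.png

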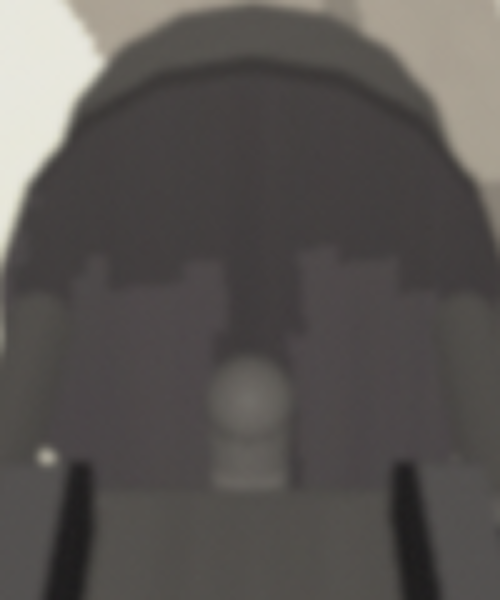

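{"api": "arm_command", "payload": {
  "increments": [
    {"linear":[0,-1,7],"turn":0},
    {"linear":[0,0,5],"turn":0},
    {"linear":[0,0,0],"turn":0}
  ]
}}

```text
time: 8.52
eef_pos: [0.5052, 0.2331, 0.2722]
tool_rot: [0.71, 0.032, 0.702, -0.038]
contact_force: [-0.0, -0.7, -1.5]
grip_width: 0.0233
```

```bash
cat > avg.py <<'E'
from goto import *
from cell import optics
import sys
def avg(n=10):
    F=[];P=[]
    for i in range(n):
        optics.camera('side'); o=arm.get_obs(); F.append(o['contact_force']); P.append(o['eef_pos'])
    F=np.array(F);P=np.array(P)
    print('avg F',F.mean(0),'se',F.std(0)/np.sqrt(n),'pos',P.mean(0),'sd',P.std(0))
if __name__=='__main__':
    avg(int(sys.argv[1])); rep([.5045,.2343,.2465],np.radians(84.5))
E
python3 avg.py 10
```

```text
avg F [-0.106  -0.0054 -1.9542] se [0.1265 0.121  0.1348] pos [0.5046 0.2332 0.2721] sd [0.0001 0.0001 0.    ]
t 9.03 tcp [0.5046 0.2333 0.2722] yawY 1.472 F [-0.7971 -0.2832 -1.5532] w 0.0234 tilt [ 0.0109 -0.0084] j7 1.05
  local mm [25.6  1.2 -0.5]
  turn about tool x (now down): -0.003
```

{"api": "arm_command", "payload": {
  "increments": [
    {"linear":[4,0,0],"turn":0},
    {"linear":[5,0,0],"turn":0},
    {"linear":[5,0,0],"turn":0},
    {"linear":[5,0,0],"turn":0},
    {"linear":[5,0,0],"turn":0},
    {"linear":[4,0,0],"turn":0},
    {"linear":[0,0,0],"turn":0}
  ]
}}

```text
time: 9.9
eef_pos: [0.5047, 0.233, 0.2417]
tool_rot: [0.71, 0.032, 0.703, -0.038]
contact_force: [-1.0, -0.4, -1.4]
grip_width: 0.0232
```

```bash
python3 avg.py 5; python3 -c "
from h import *
from cell import optics
im=optics.camera('side')[:,:,::-1]; crop(im,200,110,330,260,4,'pics/s6.png')
im=optics.camera('wrist')[:,:,::-1]; cv2.imwrite('pics/w6.png',im)"
```

```text
avg F [-0.2218 -0.1397 -1.8146] se [0.2933 0.124  0.1685] pos [0.5048 0.233  0.2421] sd [0.     0.     0.0001]
t 10.15 tcp [0.5048 0.233  0.2422] yawY 1.472 F [-0.1516 -0.4157 -2.2575] w 0.0234 tilt [ 0.0106 -0.0085] j7 1.06
  local mm [-4.3  1.2 -0.4]
  turn about tool x (now down): -0.003
```

View pics/s6.png

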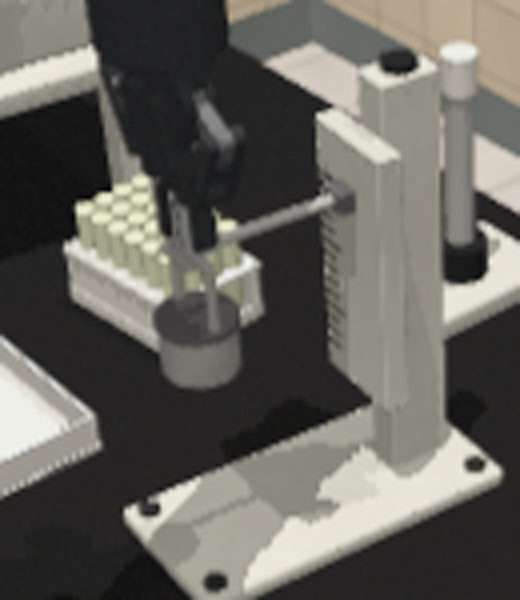

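View pics/w6.png

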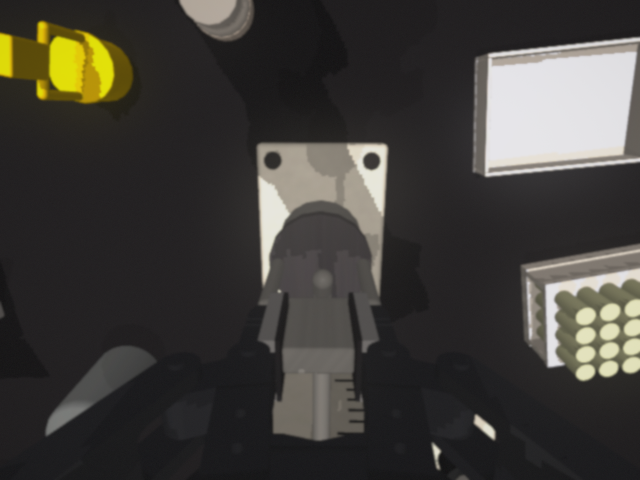

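{"api": "arm_command", "payload": {
  "increments": [
    {"linear":[3,0,0],"turn":0},
    {"linear":[4,0,0],"turn":0},
    {"linear":[4,0,0],"turn":0},
    {"linear":[4,0,0],"turn":0},
    {"linear":[4,0,0],"turn":0},
    {"linear":[4,0,0],"turn":0},
    {"linear":[3,0,0],"turn":0},
    {"linear":[0,0,0],"turn":0}
  ]
}}

```text
time: 11.25
eef_pos: [0.5049, 0.2331, 0.2144]
tool_rot: [0.71, 0.032, 0.703, -0.038]
contact_force: [-0.1, 0.4, -0.7]
grip_width: 0.0232
```

```bash
python3 avg.py 10
```

```text
avg F [-1.0188 -0.5759 -0.6644] se [0.1148 0.1777 0.167 ] pos [0.505  0.2331 0.2148] sd [0.     0.     0.0001]
t 11.75 tcp [0.5049 0.2331 0.2147] yawY 1.472 F [-1.7379 -0.8539 -0.444 ] w 0.0236 tilt [ 0.0104 -0.008 ] j7 1.08
  local mm [-31.8   0.9  -0.2]
  turn about tool x (now down): -0.003
```

{"api": "arm_command", "payload": {
  "increments": [
    {"linear":[3,0,-1],"turn":0},
    {"linear":[4,0,-1],"turn":0},
    {"linear":[0,0,0],"turn":0}
  ]
}}

```text
time: 12.12
eef_pos: [0.5047, 0.2333, 0.2078]
tool_rot: [0.711, 0.033, 0.701, -0.037]
contact_force: [0.7, -0.1, -1.1]
grip_width: 0.0233
```

```bash
python3 avg.py 10
```

```text
avg F [ 0.2039 -0.27   -0.388 ] se [0.1611 0.1424 0.137 ] pos [0.5047 0.2332 0.2081] sd [0.     0.     0.0001]
t 12.62 tcp [0.5047 0.2333 0.2081] yawY 1.472 F [-0.6067 -0.637   0.2019] w 0.0235 tilt [ 0.0144 -0.0072] j7 1.08
  local mm [-38.4   0.8   0.3]
  turn about tool x (now down): -0.003
```

{"api": "arm_command", "payload": {
  "increments": [
    {"linear":[3,0,0],"turn":0},
    {"linear":[4,0,0],"turn":0},
    {"linear":[4,0,0],"turn":0},
    {"linear":[1,0,0],"turn":0},
    {"linear":[0,0,0],"turn":0}
  ]
}}

```text
time: 13.25
eef_pos: [0.5047, 0.2333, 0.1951]
tool_rot: [0.711, 0.033, 0.701, -0.037]
contact_force: [-0.7, 0.3, 0.2]
grip_width: 0.0234
```

```bash
python3 avg.py 16; python3 -c "
from h import *
from cell import optics
im=optics.camera('side')[:,:,::-1]; crop(im,200,110,330,260,4,'pics/s7.png')
im=optics.camera('wrist')[:,:,::-1]; cv2.imwrite('pics/w7.png',im)"
```

```text
avg F [-0.2248 -0.5771  0.0338] se [0.1237 0.1066 0.0895] pos [0.5047 0.2333 0.1953] sd [0. 0. 0.]
t 14.05 tcp [0.5047 0.2333 0.1952] yawY 1.472 F [-0.0054 -1.1712  0.1669] w 0.0229 tilt [ 0.0141 -0.0071] j7 1.08
  local mm [-51.3   0.7   0.4]
  turn about tool x (now down): -0.003
```

View pics/s7.png

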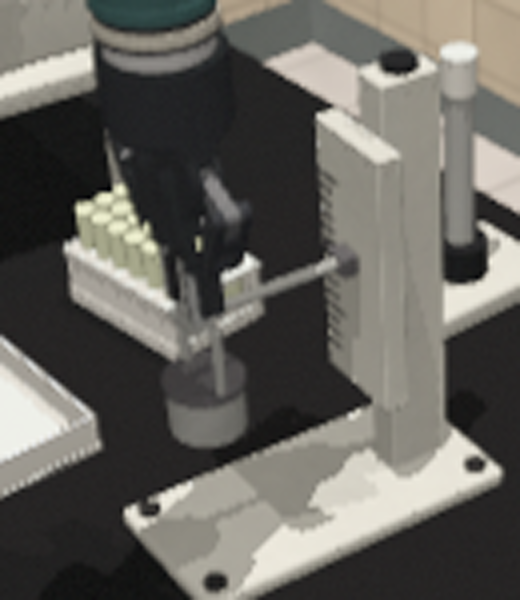

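View pics/w7.png

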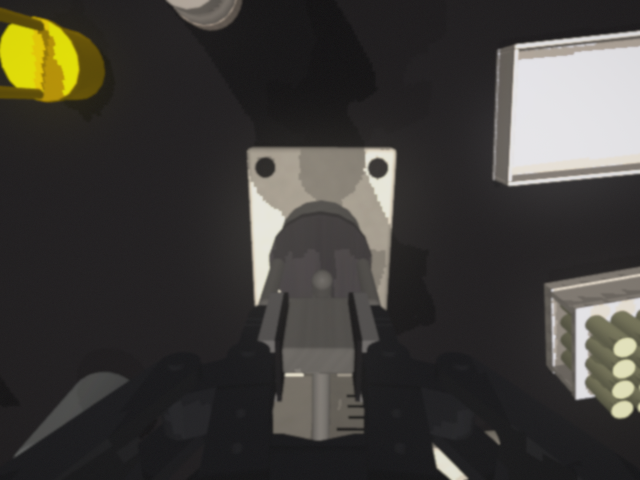

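The spring now carries the full weight: F_z ≈ 0.03 N with the hook sunk about 51 mm. Opening the jaws gently.

{"api": "arm_command", "payload": {
  "increments": [
    {"linear":[0,0,0],"turn":0},
    {"linear":[0,0,0],"turn":0},
    {"linear":[0,0,0],"turn":0}
  ],
  "jaw": 0.6,
  "grip_force": 20
}}

```text
time: 14.52
eef_pos: [0.5049, 0.2339, 0.1953]
tool_rot: [0.712, 0.033, 0.701, -0.037]
contact_force: [1.2, -0.2, 0.2]
grip_width: 0.0343
```

```bash
python3 avg.py 6; python3 -c "
from h import *
from cell import optics
im=optics.camera('side')[:,:,::-1]; crop(im,200,110,330,260,4,'pics/s8.png')
im=optics.camera('wrist')[:,:,::-1]; cv2.imwrite('pics/w8.png',im)"
```

```text
avg F [ 0.1697  0.0878 -0.325 ] se [0.2664 0.155  0.2456] pos [0.5049 0.2338 0.1953] sd [0.     0.0001 0.    ]
t 14.82 tcp [0.5049 0.2338 0.1953] yawY 1.472 F [ 0.2182 -0.276   0.9865] w 0.0342 tilt [ 0.0146 -0.0064] j7 1.08
  local mm [-51.2   0.2   0.4]
  turn about tool x (now down): -0.003
```

View pics/s8.png

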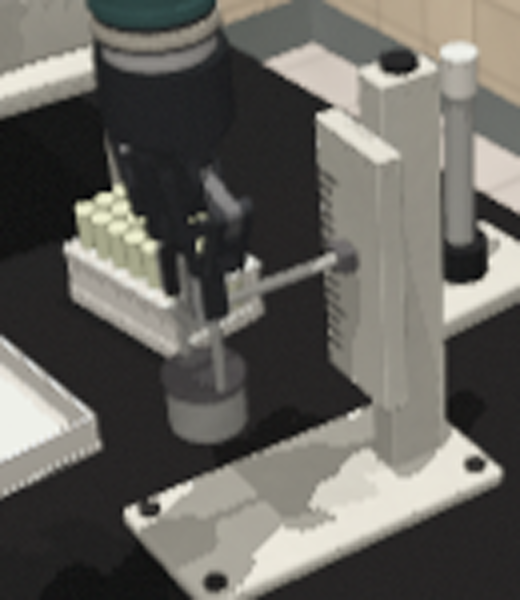

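View pics/w8.png

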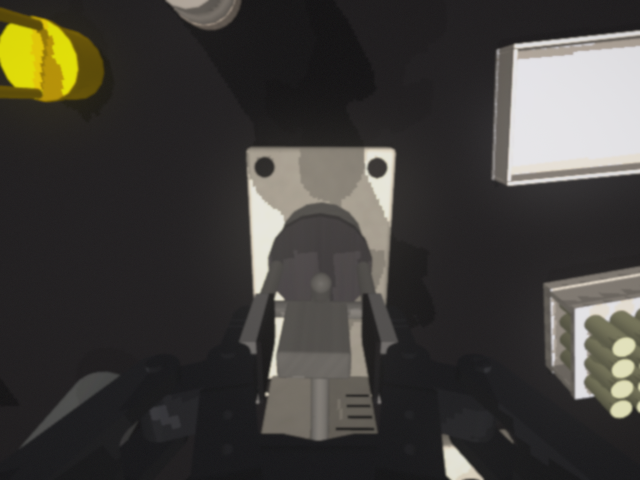

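{"api": "arm_command", "payload": {
  "increments": [
    {"linear":[0,0,0],"turn":0},
    {"linear":[0,0,0],"turn":0},
    {"linear":[0,0,0],"turn":0},
    {"linear":[0,0,0],"turn":0},
    {"linear":[0,0,0],"turn":0},
    {"linear":[0,0,0],"turn":0},
    {"linear":[0,0,0],"turn":0},
    {"linear":[0,0,0],"turn":0},
    {"linear":[0,0,0],"turn":0},
    {"linear":[0,0,0],"turn":0},
    {"linear":[0,0,0],"turn":0},
    {"linear":[0,0,0],"turn":0},
    {"linear":[0,0,0],"turn":0},
    {"linear":[0,0,0],"turn":0},
    {"linear":[0,0,0],"turn":0},
    {"linear":[0,0,0],"turn":0}
  ],
  "jaw": 0.5
}}

```text
time: 16.92
eef_pos: [0.5049, 0.2337, 0.1953]
tool_rot: [0.711, 0.033, 0.701, -0.037]
contact_force: [0.1, 0.7, 0.1]
grip_width: 0.0428
```

```bash
python3 -c "
from goto import *
from cell import optics
L=[]
for i in range(12): L.append(optics.camera('wrist').astype(int)[200:400,250:400])
S=[]
for i in range(6): S.append(optics.camera('side').astype(int)[190:225,235:270])
A=np.array(L).astype(float); B=np.array(S).astype(float)
print('wrist max dev from mean per frame', [round(np.abs(a-A.mean(0)).mean(),2) for a in A], [round(np.abs(a-B.mean(0)).mean(),2) for a in B])
im=optics.camera('wrist')[:,:,::-1]; cv2.imwrite('pics/w9.png',im)
rep([.5049,.2338,.1953],1.4748)"
```

```text
wrist max dev from mean per frame [np.float64(0.34), np.float64(0.35), np.float64(0.35), np.float64(0.35), np.float64(0.35), np.float64(0.35), np.float64(0.35), np.float64(0.35), np.float64(0.35), np.float64(0.35), np.float64(0.35), np.float64(0.35)] [np.float64(0.52), np.float64(0.54), np.float64(0.54), np.float64(0.53), np.float64(0.52), np.float64(0.54)]
t 17.88 tcp [0.5049 0.2337 0.1953] yawY 1.472 F [ 0.1058 -0.2639  0.3533] w 0.0427 tilt [ 0.0146 -0.0065] j7 1.08
  local mm [ 0.   0.1 -0. ]
  turn about tool x (now down): -0.003
```

View pics/w9.png

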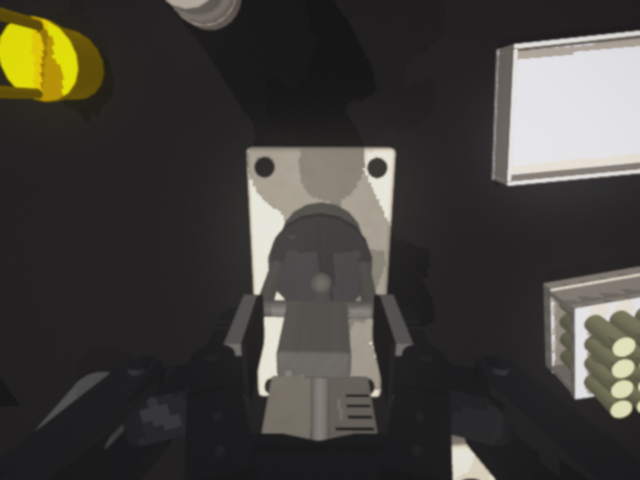

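The vessel hangs free and still: frame differences are at noise level over 0.9 s and the fingers are clear on both sides. Regripping.

{"api": "arm_command", "payload": {
  "increments": [
    {"linear":[0,0,0],"turn":0},
    {"linear":[0,0,0],"turn":0},
    {"linear":[0,0,0],"turn":0},
    {"linear":[0,0,0],"turn":0},
    {"linear":[0,0,0],"turn":0},
    {"linear":[0,0,0],"turn":0}
  ],
  "jaw": 1,
  "grip_force": 40
}}

```text
time: 18.62
eef_pos: [0.5048, 0.2336, 0.1953]
tool_rot: [0.711, 0.033, 0.701, -0.037]
contact_force: [0.3, -0.1, -0.2]
grip_width: 0.0232
```

{"api": "arm_command", "payload": {
  "increments": [
    {"linear":[-2,0,0],"turn":0},
    {"linear":[-4,0,0],"turn":0},
    {"linear":[-4,0,0],"turn":0},
    {"linear":[-4,0,0],"turn":0},
    {"linear":[-4,0,0],"turn":0},
    {"linear":[-4,0,0],"turn":0},
    {"linear":[-4,0,0],"turn":0},
    {"linear":[-4,0,0],"turn":0},
    {"linear":[-4,0,0],"turn":0},
    {"linear":[-4,0,0],"turn":0}
  ]
}}

```text
time: 19.88
eef_pos: [0.5048, 0.2336, 0.2358]
tool_rot: [0.712, 0.033, 0.701, -0.037]
contact_force: [0.9, -0.0, -1.8]
grip_width: 0.0233
```

```bash
python3 avg.py 4
```

```text
avg F [ 0.8095 -0.1943 -1.3356] se [0.3106 0.2982 0.2157] pos [0.5048 0.2337 0.2359] sd [0.     0.     0.0003]
t 20.07 tcp [0.5048 0.2337 0.2356] yawY 1.472 F [ 0.4359 -0.3884 -1.6607] w 0.0236 tilt [ 0.0158 -0.0066] j7 1.07
  local mm [-10.9   0.6  -0.1]
  turn about tool x (now down): -0.003
```

{"api": "arm_command", "payload": {
  "increments": [
    {"linear":[-3,0,0],"turn":0},
    {"linear":[-4,0,0],"turn":0},
    {"linear":[-4,0,0],"turn":0},
    {"linear":[-5,0,0],"turn":0},
    {"linear":[-5,0,0],"turn":0},
    {"linear":[-6,0,0],"turn":0},
    {"linear":[-6,0,0],"turn":0},
    {"linear":[-4,0,0],"turn":0},
    {"linear":[0,0,0],"turn":0}
  ]
}}

```text
time: 21.2
eef_pos: [0.5022, 0.2336, 0.2742]
tool_rot: [0.71, 0.032, 0.702, -0.037]
contact_force: [0.6, 0.5, -3.0]
grip_width: 0.023
```

```bash
python3 -c "
from goto import *
from cell import optics
rep([.5049,.2338,.273],1.4748)
im=optics.camera('side')[:,:,::-1]; crop(im,200,110,330,260,4,'pics/s10.png')
im=optics.camera('wrist')[:,:,::-1]; cv2.imwrite('pics/w10.png',im)"
```

```text
t 21.20 tcp [0.5022 0.2336 0.2742] yawY 1.472 F [ 0.5514  0.4584 -2.9662] w 0.0230 tilt [ 0.0117 -0.0079] j7 1.05
  local mm [1.2 0.5 2.7]
  turn about tool x (now down): -0.003
```

View pics/s10.png

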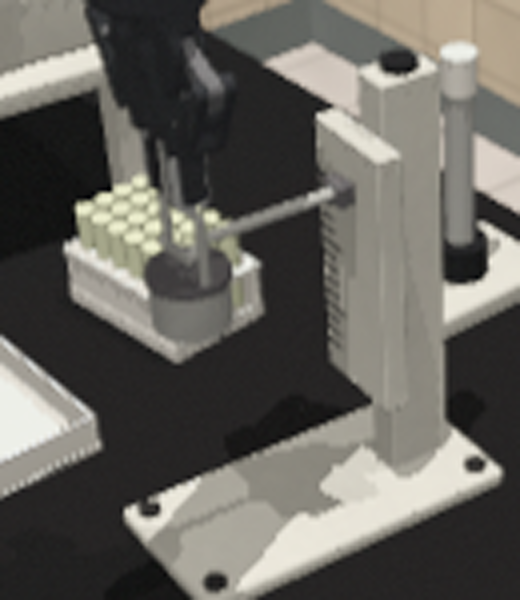

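View pics/w10.png

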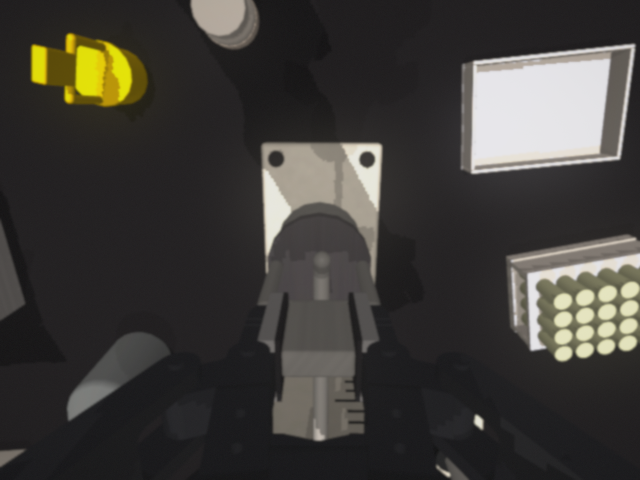

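{"api": "arm_command", "payload": {
  "increments": [
    {"linear":[0,0,-10],"turn":0},
    {"linear":[0,0,-18],"turn":0},
    {"linear":[0,0,-20],"turn":0},
    {"linear":[0,0,-18],"turn":0},
    {"linear":[0,0,0],"turn":0}
  ]
}}

```text
time: 21.92
eef_pos: [0.4298, 0.2406, 0.2728]
tool_rot: [0.71, 0.031, 0.703, -0.037]
contact_force: [-0.1, 0.7, -2.1]
grip_width: 0.0235
```

```bash
python3 -c "
from goto import *
from cell import optics
rep([.522,-.237,.285],np.radians(87))
im=optics.camera('side')[:,:,::-1]; crop(im,200,110,330,260,4,'pics/s11.png')"
```

```text
t 21.93 tcp [0.4298 0.2406 0.2728] yawY 1.474 F [-0.1302  0.7222 -2.0513] w 0.0235 tilt [ 0.0091 -0.0083] j7 0.94
  local mm [  -7.3 -466.5  137.9]
  turn about tool x (now down): -0.044
```

View pics/s11.png

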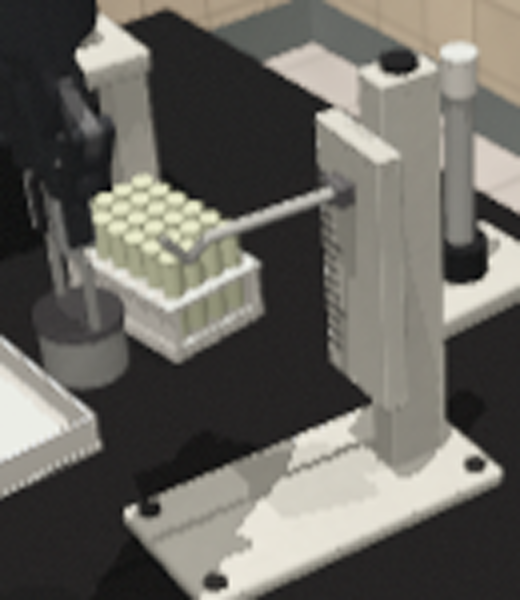

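{"api": "arm_command", "payload": {
  "increments": [
    {"linear":[-4,-25,0],"turn":-0.01},
    {"linear":[-4,-45,0],"turn":-0.01},
    {"linear":[-2,-45,10],"turn":-0.01},
    {"linear":[-2,-45,15],"turn":-0.01},
    {"linear":[0,-45,20],"turn":0},
    {"linear":[0,-45,20],"turn":0},
    {"linear":[0,-45,20],"turn":0},
    {"linear":[0,-45,20],"turn":0},
    {"linear":[0,-45,20],"turn":0},
    {"linear":[0,-35,10],"turn":0},
    {"linear":[0,-20,0],"turn":0},
    {"linear":[0,0,0],"turn":0},
    {"linear":[0,0,0],"turn":0}
  ]
}}

```text
time: 23.6
eef_pos: [0.5526, -0.2236, 0.2947]
tool_rot: [0.718, 0.016, 0.696, -0.024]
contact_force: [-0.5, -0.4, -2.3]
grip_width: 0.0233
```

```bash
python3 -c "
from goto import *
from cell import optics
rep([.522,-.237,.285],np.radians(87))
im=optics.camera('side')[:,:,::-1]; cv2.imwrite('pics/s12.png',im)
p=optics.camera_params('wrist');im=optics.camera('wrist')[:,:,::-1]; cv2.imwrite('pics/w12.png',im)
c=np.array([.5285,-.2145]);a=np.radians(-3.05);X=np.array([np.cos(a),np.sin(a)]);Y=np.array([-X[1],X[0]])
print(proj(p,[[*(c+X*sx*.075+Y*sy*.095),.137] for sx,sy in [(-1,-1),(-1,1),(1,1),(1,-1)]]))
"
```

```text
t 23.60 tcp [ 0.5526 -0.2236  0.2947] yawY 1.513 F [-0.4523 -0.3694 -2.2643] w 0.0233 tilt [ 0.0307 -0.0127] j7 2.02
  local mm [  8.9 -15.  -30.1]
  turn about tool x (now down): -0.005
[[193.9193  69.896 ]
 [470.297   68.4699]
 [447.8931 269.4995]
 [213.4151 269.329 ]]
```

View pics/s12.png

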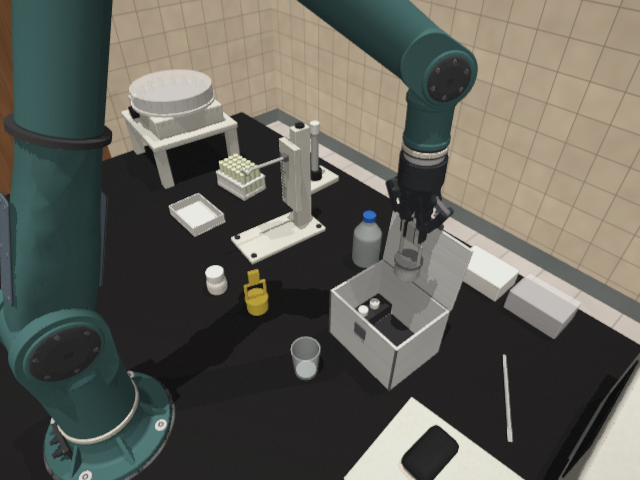

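View pics/w12.png

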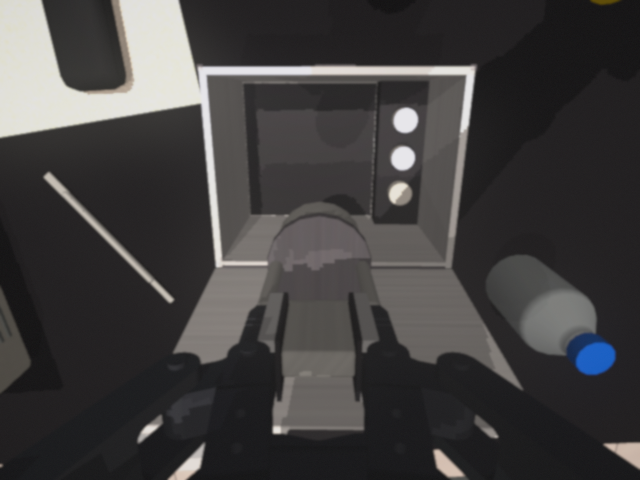

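{"api": "arm_command", "payload": {
  "increments": [
    {"linear":[0,-5,-12],"turn":0},
    {"linear":[0,-5,-14],"turn":0},
    {"linear":[0,-2,-6],"turn":0},
    {"linear":[0,0,0],"turn":0}
  ]
}}

```text
time: 24.2
eef_pos: [0.5167, -0.2317, 0.2939]
tool_rot: [0.717, 0.015, 0.696, -0.022]
contact_force: [0.7, 0.3, -2.0]
grip_width: 0.0236
```

```bash
python3 -c "
from goto import *
rep([.520,-.236,.11],np.radians(87))"
```

```text
t 24.20 tcp [ 0.5167 -0.2317  0.2939] yawY 1.517 F [ 0.7212  0.2692 -2.0428] w 0.0236 tilt [ 0.0299 -0.0112] j7 2.05
  local mm [183.9  -2.4  -2.1]
  turn about tool x (now down): -0.001
```

{"api": "arm_command", "payload": {
  "increments": [
    {"linear":[20,0,0],"turn":0},
    {"linear":[35,-1,0],"turn":0},
    {"linear":[35,-1,0],"turn":0},
    {"linear":[35,0,-1],"turn":0},
    {"linear":[30,0,-1],"turn":0},
    {"linear":[15,0,0],"turn":0},
    {"linear":[0,0,0],"turn":0}
  ]
}}

```text
time: 25.08
eef_pos: [0.527, -0.2361, 0.1218]
tool_rot: [0.721, 0.014, 0.692, -0.022]
contact_force: [0.3, 0.4, -1.0]
grip_width: 0.0237
```

```bash
python3 -c "
from goto import *
from cell import optics
rep([.520,-.236,.096],np.radians(87))
im=optics.camera('side')[:,:,::-1]; cv2.imwrite('pics/s13.png',im)
im=optics.camera('wrist')[:,:,::-1]; cv2.imwrite('pics/w13.png',im)
rep()"
```

```text
t 25.07 tcp [ 0.527  -0.2361  0.1218] yawY 1.520 F [ 0.2966  0.3621 -1.0342] w 0.0237 tilt [ 0.041  -0.0132] j7 2.20
  local mm [25.5  0.  -8.1]
  turn about tool x (now down): 0.002
t 25.18 tcp [ 0.5278 -0.2366  0.1232] yawY 1.520 F [ 0.5966  0.3351 -1.7743] w 0.0234 tilt [ 0.0436 -0.0143] j7 2.20
```

View pics/s13.png

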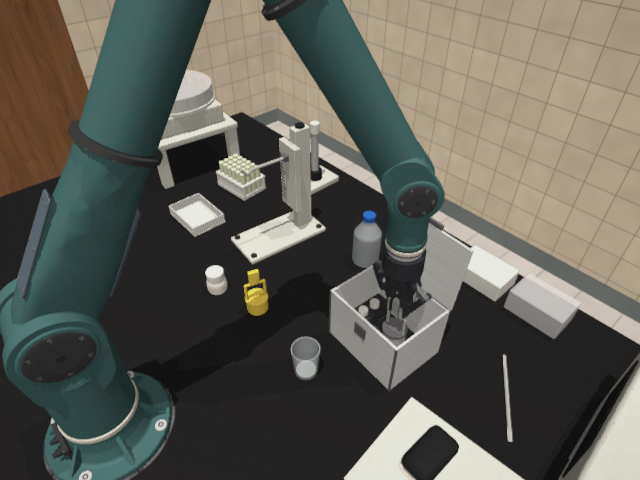

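View pics/w13.png

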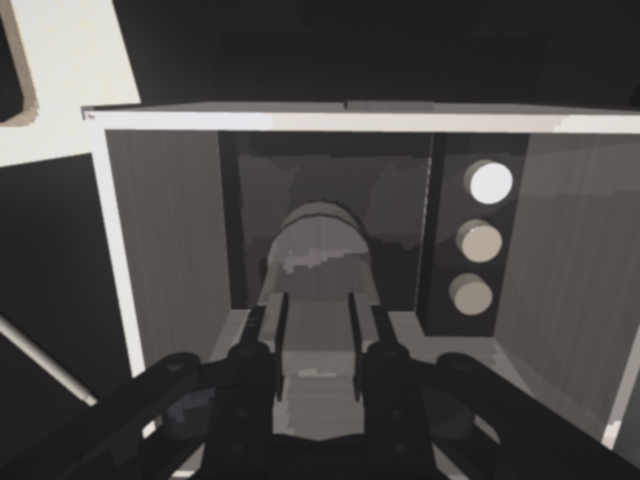

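{"api": "arm_command", "payload": {
  "increments": [
    {"linear":[10,0,-4],"turn":0},
    {"linear":[8,0,-3],"turn":0},
    {"linear":[4,0,0],"turn":0},
    {"linear":[2,0,0],"turn":0},
    {"linear":[0,0,0],"turn":0}
  ]
}}

```text
time: 25.8
eef_pos: [0.5231, -0.2373, 0.0999]
tool_rot: [0.724, 0.013, 0.689, -0.023]
contact_force: [-0.7, 0.9, -2.1]
grip_width: 0.0235
```

```bash
python3 avg.py 5
```

```text
avg F [ 0.1053  0.1147 -1.6563] se [0.2019 0.145  0.2555] pos [ 0.5233 -0.2374  0.1001] sd [0.     0.     0.0001]
t 26.05 tcp [ 0.5233 -0.2374  0.1002] yawY 1.520 F [ 0.1442  0.6788 -1.0149] w 0.0230 tilt [ 0.0488 -0.0161] j7 2.23
  local mm [-154.6  468.1  -35.1]
  turn about tool x (now down): 0.045
```

{"api": "arm_command", "payload": {
  "increments": [
    {"linear":[2,0,0],"turn":0},
    {"linear":[1.5,0,0],"turn":0},
    {"linear":[0,0,0],"turn":0}
  ]
}}

```text
time: 26.42
eef_pos: [0.5237, -0.2375, 0.0966]
tool_rot: [0.724, 0.013, 0.689, -0.023]
contact_force: [-0.3, 0.3, -2.0]
grip_width: 0.0233
```

```bash
python3 avg.py 5
```

```text
avg F [ 0.1416  0.1923 -1.9997] se [0.1767 0.1398 0.2041] pos [ 0.5237 -0.2375  0.0967] sd [0.     0.     0.0001]
t 26.68 tcp [ 0.5238 -0.2375  0.0968] yawY 1.520 F [-0.231   0.0072 -2.0965] w 0.0233 tilt [ 0.0495 -0.0164] j7 2.23
  local mm [-158.2  468.1  -35.3]
  turn about tool x (now down): 0.045
```

{"api": "arm_command", "payload": {
  "increments": [
    {"linear":[1.5,0,0],"turn":0},
    {"linear":[1.5,0,0],"turn":0},
    {"linear":[0,0,0],"turn":0}
  ]
}}

```text
time: 27.05
eef_pos: [0.524, -0.2376, 0.0937]
tool_rot: [0.724, 0.012, 0.689, -0.023]
contact_force: [0.0, 0.6, -0.7]
grip_width: 0.0234
```

```bash
python3 avg.py 4
```

```text
avg F [-0.2557  0.3022 -1.9287] se [0.1334 0.1109 0.1383] pos [ 0.524  -0.2376  0.0937] sd [0. 0. 0.]
t 27.25 tcp [ 0.524  -0.2376  0.0938] yawY 1.520 F [-0.5053  0.6425 -1.8521] w 0.0234 tilt [ 0.0497 -0.0164] j7 2.23
  local mm [-161.2  468.1  -35.3]
  turn about tool x (now down): 0.045
```

{"api": "arm_command", "payload": {
  "increments": [
    {"linear":[1.5,0,0],"turn":0},
    {"linear":[1,0,0],"turn":0},
    {"linear":[0,0,0],"turn":0}
  ]
}}

```text
time: 27.62
eef_pos: [0.5245, -0.2379, 0.0936]
tool_rot: [0.725, 0.013, 0.689, -0.023]
contact_force: [-0.4, 0.5, -1.7]
grip_width: 0.0234
```

```bash
python3 avg.py 4
```

```text
avg F [-0.6616  0.2446  2.0247] se [0.1183 0.4012 0.5378] pos [ 0.525  -0.238   0.0935] sd [0.0001 0.     0.    ]
t 27.82 tcp [ 0.5251 -0.238   0.0935] yawY 1.520 F [-0.8164  0.7747  2.9487] w 0.0231 tilt [ 0.0517 -0.0158] j7 2.24
  local mm [-161.3  468.6  -36.2]
  turn about tool x (now down): 0.045
```

Floor contact felt (F_z rose from −1.9 to +2 N). Releasing.

{"api": "arm_command", "payload": {
  "increments": [
    {"linear":[0,0,0],"turn":0},
    {"linear":[0,0,0],"turn":0},
    {"linear":[0,0,0],"turn":0},
    {"linear":[0,0,0],"turn":0},
    {"linear":[0,0,0],"turn":0}
  ],
  "jaw": 0.45,
  "grip_force": 20
}}

```text
time: 28.45
eef_pos: [0.5264, -0.2384, 0.0934]
tool_rot: [0.726, 0.012, 0.687, -0.023]
contact_force: [1.1, 0.1, 0.7]
grip_width: 0.047
```

```bash
python3 avg.py 5; python3 -c "
from h import *
from cell import optics
im=optics.camera('wrist')[:,:,::-1]; cv2.imwrite('pics/w14.png',im)"
```

```text
avg F [-0.1403  0.3051  0.0694] se [0.1243 0.0942 0.1131] pos [ 0.5264 -0.2384  0.0934] sd [0. 0. 0.]
t 28.70 tcp [ 0.5264 -0.2384  0.0934] yawY 1.520 F [-0.0496  0.3426  0.3306] w 0.0471 tilt [ 0.0538 -0.0171] j7 2.24
  local mm [-162.1  468.7  -37.1]
  turn about tool x (now down): 0.045
```

View pics/w14.png

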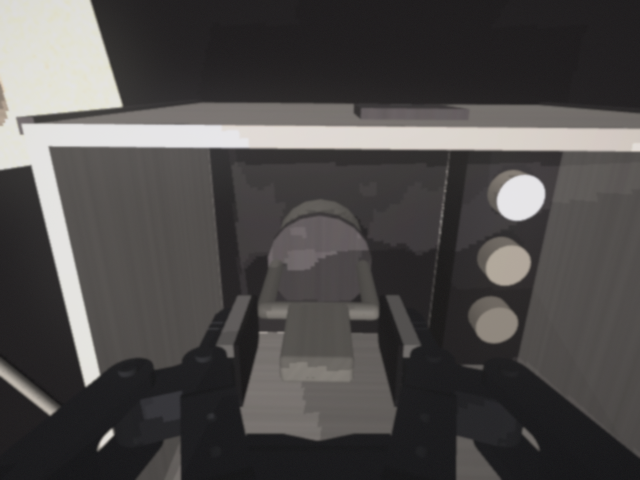

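{"api": "arm_command", "payload": {
  "increments": [
    {"linear":[-10,0,0],"turn":0},
    {"linear":[-20,0,1],"turn":0},
    {"linear":[-40,0,2],"turn":0},
    {"linear":[-55,0,0],"turn":0},
    {"linear":[-60,0,0],"turn":0},
    {"linear":[-60,0,0],"turn":0},
    {"linear":[-50,0,0],"turn":0},
    {"linear":[-30,0,0],"turn":0},
    {"linear":[0,0,0],"turn":0}
  ]
}}

```text
time: 29.88
eef_pos: [0.5098, -0.2335, 0.4339]
tool_rot: [0.727, 0.013, 0.686, -0.024]
contact_force: [-0.6, -0.3, -0.9]
grip_width: 0.047
```

```bash
python3 -c "
from goto import *
from cell import optics
rep([.520,-.236,.40],np.radians(87))
for n in ['side','wrist','top']:
  im=optics.camera(n)[:,:,::-1]; cv2.imwrite('pics/%s15.png'%n,im)
p=optics.camera_params('wrist');print(repr(p['rvec']),repr(p['tvec']));rep()"
```

```text
t 29.88 tcp [ 0.5098 -0.2335  0.4339] yawY 1.518 F [-0.612  -0.2588 -0.943 ] w 0.0470 tilt [ 0.0582 -0.0165] j7 1.99
  local mm [34.4 -1.5  8.3]
  turn about tool x (now down): -0.001
array([-2.0719, -1.9687, -0.3392]) array([ 0.21  , -0.605 ,  0.3797])
t 30.02 tcp [ 0.5082 -0.2323  0.4294] yawY 1.518 F [ 0.0106  0.4294 -0.4125] w 0.0468 tilt [ 0.05   -0.0143] j7 1.99
```

View pics/wrist15.png

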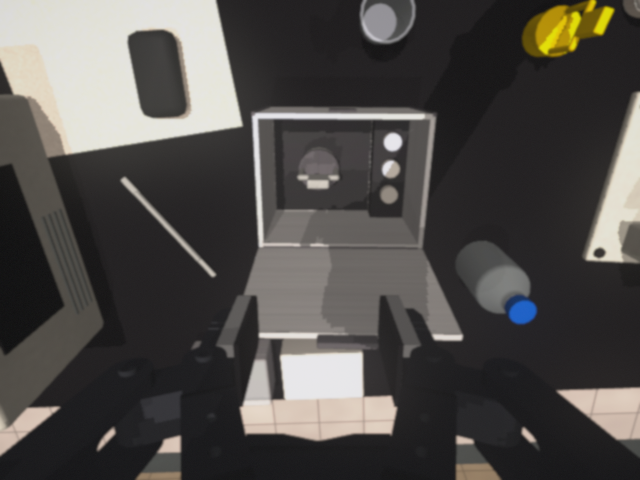

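View pics/side15.png

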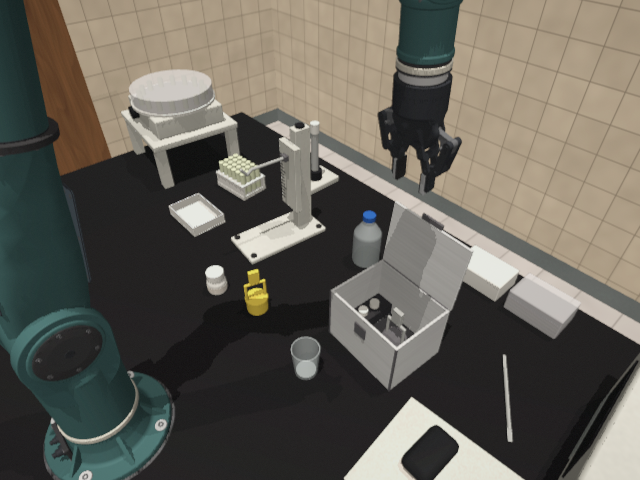

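View pics/top15.png

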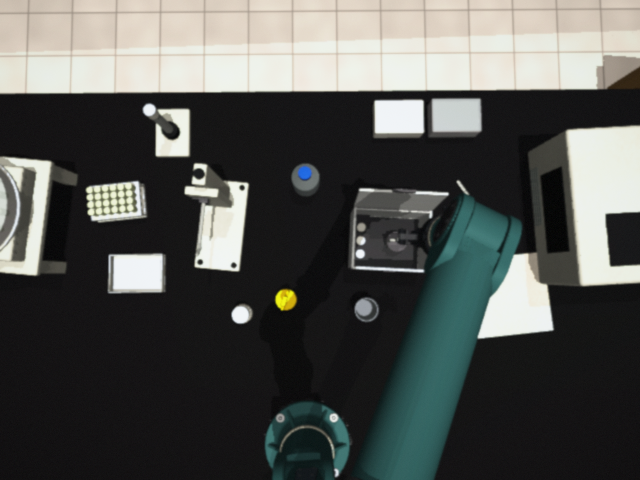

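Vessel stands upright in the bay, let go: side view tab at ≈(397,318), wrist view tab at (318,183). Next, shut the jaws and go behind the lid.

{"api": "arm_command", "payload": {
  "increments": [
    {"linear":[0,0,25],"turn":0},
    {"linear":[0,2,45],"turn":0},
    {"linear":[0,2,45],"turn":0},
    {"linear":[0,2,30],"turn":0},
    {"linear":[0,0,5],"turn":0},
    {"linear":[0,0,0],"turn":0}
  ],
  "jaw": 1
}}

```text
time: 30.78
eef_pos: [0.656, -0.2324, 0.4218]
tool_rot: [0.716, 0.017, 0.698, -0.022]
contact_force: [-0.4, -0.3, 0.2]
grip_width: -0.0001
```

```bash
python3 -c "
from goto import *
rep([.668,-.222,.255],np.radians(87))"
```

```text
t 30.77 tcp [ 0.656  -0.2324  0.4218] yawY 1.516 F [-0.3606 -0.2954  0.1619] w -0.0001 tilt [ 0.0258 -0.0069] j7 1.98
  local mm [167.   11.9   7. ]
  turn about tool x (now down): -0.003
```

{"api": "arm_command", "payload": {
  "increments": [
    {"linear":[15,6,10],"turn":0},
    {"linear":[45,5,0],"turn":0},
    {"linear":[50,0,0],"turn":0},
    {"linear":[40,0,0],"turn":0},
    {"linear":[15,0,0],"turn":0},
    {"linear":[0,0,0],"turn":0}
  ]
}}

```text
time: 31.52
eef_pos: [0.6677, -0.2213, 0.2506]
tool_rot: [0.716, 0.019, 0.698, -0.022]
contact_force: [-0.3, -0.3, -0.0]
grip_width: -0.0002
```

```bash
python3 -c "
from goto import *
from cell import optics
rep([.668,-.222,.255],np.radians(87))
im=optics.camera('side')[:,:,::-1]; crop(im,300,110,500,260,4,'pics/s16.png')"
```

```text
t 31.52 tcp [ 0.6677 -0.2213  0.2506] yawY 1.513 F [-0.2538 -0.3389 -0.0401] w -0.0002 tilt [ 0.0246 -0.0043] j7 2.02
  local mm [-4.4 -0.7  0.5]
  turn about tool x (now down): -0.005
```

View pics/s16.png

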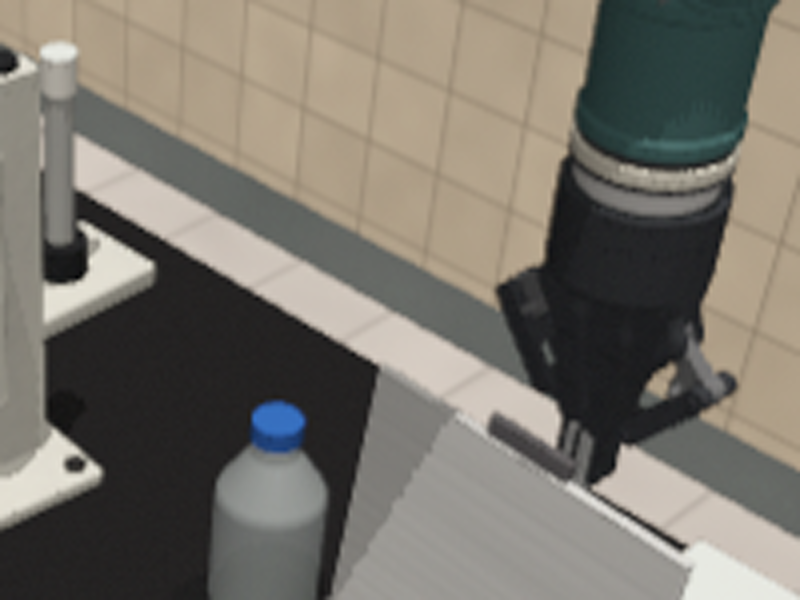

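{"api": "arm_command", "payload": {
  "increments": [
    {"linear":[0,0,-12],"turn":0},
    {"linear":[0,0,-14],"turn":0},
    {"linear":[0,0,-14],"turn":0},
    {"linear":[0,0,-14],"turn":0},
    {"linear":[0,0,-14],"turn":0}
  ]
}}

```text
time: 32.2
eef_pos: [0.6007, -0.2189, 0.2557]
tool_rot: [0.721, 0.018, 0.692, -0.023]
contact_force: [2.2, -0.8, -1.6]
grip_width: -0.0
```

```bash
python3 -c "
from goto import *
from cell import optics
rep([.58,-.222,.262],np.radians(87))
im=optics.camera('side')[:,:,::-1]; crop(im,300,110,500,260,4,'pics/s17.png')"
```

```text
t 32.20 tcp [ 0.6007 -0.2189  0.2557] yawY 1.513 F [ 2.2031 -0.7898 -1.5542] w -0.0000 tilt [ 0.0406 -0.0081] j7 2.05
  local mm [ -7.1  -4.4 -20.2]
  turn about tool x (now down): -0.005
```

View pics/s17.png

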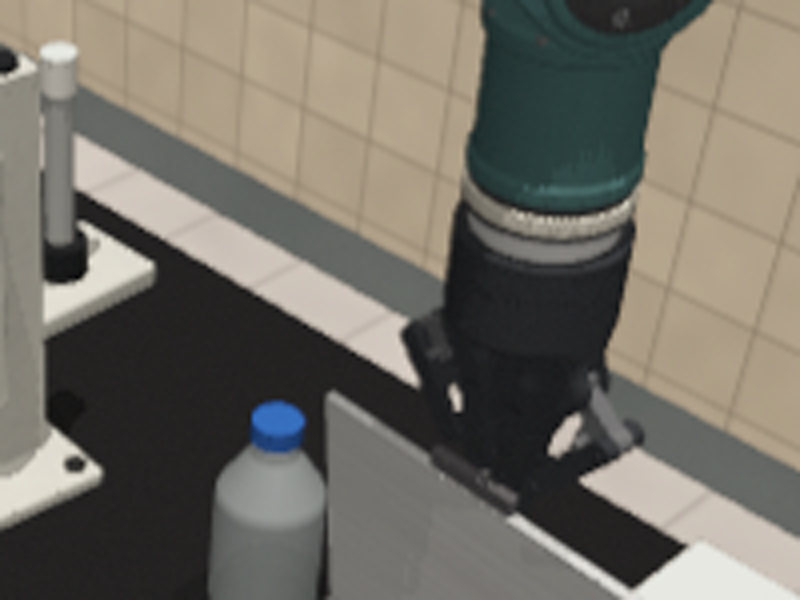

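{"api": "arm_command", "payload": {
  "increments": [
    {"linear":[0,-1,-14],"turn":0},
    {"linear":[2,-1,-14],"turn":0},
    {"linear":[4,0,-14],"turn":0},
    {"linear":[6,0,-12],"turn":0},
    {"linear":[8,0,-11],"turn":0},
    {"linear":[10,0,-10],"turn":0}
  ]
}}

```text
time: 33.0
eef_pos: [0.5195, -0.2164, 0.221]
tool_rot: [0.72, 0.019, 0.693, -0.023]
contact_force: [0.9, 1.2, 0.7]
grip_width: 0.0002
```

```bash
python3 -c "
from goto import *
from cell import optics
rep([.50,-.222,.21],np.radians(87))
im=optics.camera('side')[:,:,::-1]; cv2.imwrite('pics/s18.png',im[60:460,200:600])"
```

```text
t 33.00 tcp [ 0.5195 -0.2164  0.221 ] yawY 1.512 F [0.8883 1.2218 0.6592] w 0.0002 tilt [ 0.0382 -0.0068] j7 2.10
  local mm [ 10.3  -6.6 -19.6]
  turn about tool x (now down): -0.006
```

View pics/s18.png

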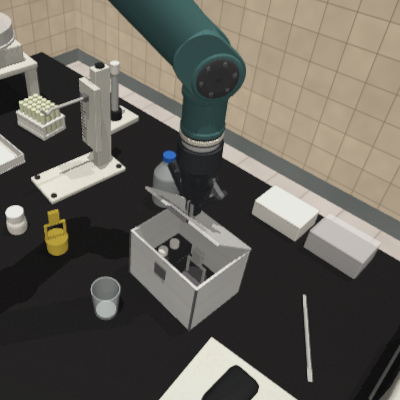

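{"api": "arm_command", "payload": {
  "increments": [
    {"linear":[10,0,-12],"turn":0},
    {"linear":[12,0,-10],"turn":0},
    {"linear":[13,0,-8],"turn":0},
    {"linear":[14,0,-5],"turn":0},
    {"linear":[14,0,-2],"turn":0}
  ]
}}

```text
time: 33.67
eef_pos: [0.4805, -0.2147, 0.1519]
tool_rot: [0.719, 0.019, 0.695, -0.023]
contact_force: [-1.2, 0.2, 1.5]
grip_width: -0.0004
```

```bash
python3 -c "
from goto import *
from cell import optics
rep([.475,-.222,.143],np.radians(87))
im=optics.camera('side')[:,:,::-1]; crop(im,310,160,510,310,4,'pics/s19.png')"
```

```text
t 33.67 tcp [ 0.4805 -0.2147  0.1519] yawY 1.512 F [-1.159   0.2437  1.4838] w -0.0004 tilt [ 0.0333 -0.0065] j7 2.19
  local mm [ 8.8 -7.5 -5.4]
  turn about tool x (now down): -0.007
```

View pics/s19.png

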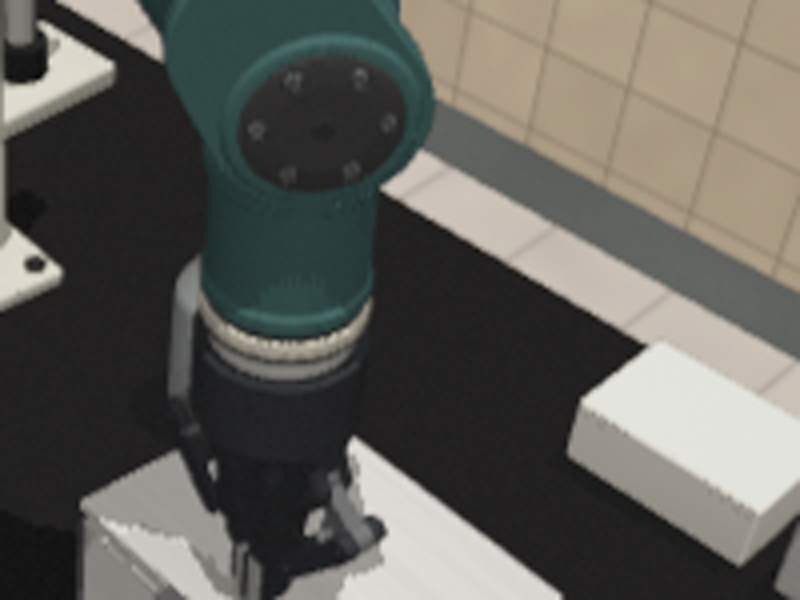

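Almost closed. Press down gently until it stops.

{"api": "arm_command", "payload": {
  "increments": [
    {"linear":[6,0,-2],"turn":0},
    {"linear":[5,0,0],"turn":0},
    {"linear":[4,0,0],"turn":0},
    {"linear":[3,0,0],"turn":0}
  ]
}}

```text
time: 34.22
eef_pos: [0.4778, -0.2144, 0.1429]
tool_rot: [0.718, 0.024, 0.695, -0.02]
contact_force: [-5.7, 3.7, 22.3]
grip_width: 0.0
```

```bash
python3 avg.py 3; python3 -c "
from h import *
from cell import optics
im=optics.camera('side')[:,:,::-1]; crop(im,310,250,470,390,5,'pics/s20.png')"
```

```text
avg F [-7.1532  3.8301 30.8907] se [0.2224 0.1315 0.3715] pos [ 0.4778 -0.2144  0.1428] sd [0. 0. 0.]
t 34.38 tcp [ 0.4778 -0.2144  0.1428] yawY 1.510 F [-6.6747  4.0939 30.0392] w -0.0001 tilt [0.0315 0.0051] j7 2.21
  local mm [-100.5  450.2    2.4]
  turn about tool x (now down): 0.035
```

View pics/s20.png

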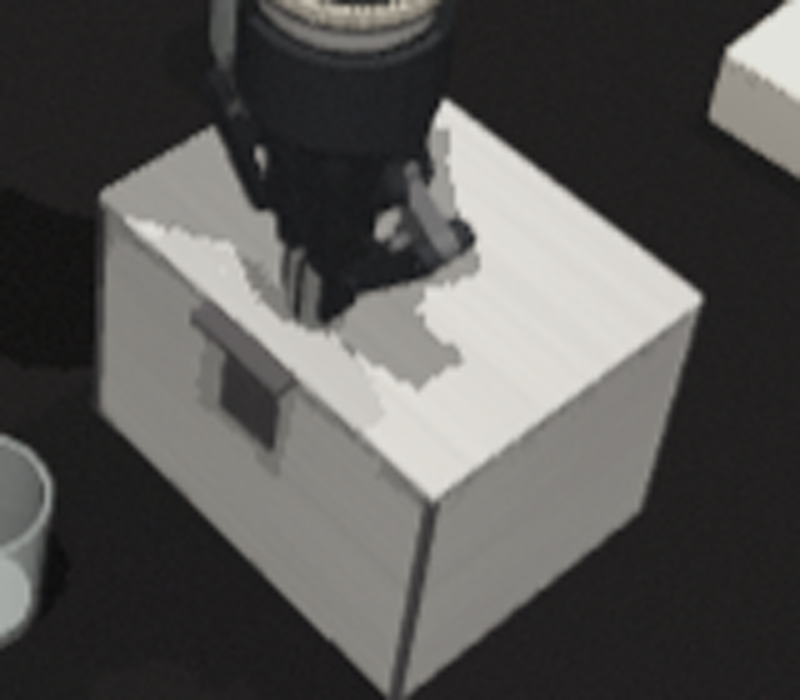

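The lid sits on the rim: the tip stopped at z = 0.143 with 31 N. Retreating upwards.

{"api": "arm_command", "payload": {
  "increments": [
    {"linear":[-8,0,0],"turn":0},
    {"linear":[-25,0,0],"turn":0},
    {"linear":[-45,0,0],"turn":0},
    {"linear":[-50,0,0],"turn":0},
    {"linear":[-40,0,0],"turn":0},
    {"linear":[-10,0,0],"turn":0},
    {"linear":[0,0,0],"turn":0},
    {"linear":[0,0,0],"turn":0}
  ]
}}

```text
time: 35.42
eef_pos: [0.4711, -0.215, 0.3244]
tool_rot: [0.717, 0.024, 0.697, -0.019]
contact_force: [0.2, -0.6, -0.1]
grip_width: 0.0001
```

```bash
python3 avg.py 3; python3 -c "
from h import *
from cell import optics
im=optics.camera('side')[:,:,::-1]; cv2.imwrite('pics/s21.png',im); crop(im,310,230,470,390,3.7,'pics/s21c.png')
t=optics.camera('top')[:,:,::-1]; cv2.imwrite('pics/t21.png',t)
a=cv2.imread('pics/top0.png').astype(int)
d=np.abs(t.astype(int)-a).max(2); cv2.imwrite('pics/d21.png',(d.clip(0,120)*2).astype(np.uint8))
"
```

```text
avg F [ 0.179  -0.3775  0.3733] se [0.1078 0.2139 0.1319] pos [ 0.471  -0.215   0.3242] sd [0.0001 0.0001 0.0001]
t 35.58 tcp [ 0.4711 -0.2151  0.3243] yawY 1.510 F [ 0.3006 -0.7869  0.2692] w 0.0001 tilt [0.0284 0.0056] j7 2.03
  local mm [ 81.2 450.    3.8]
  turn about tool x (now down): 0.035
```

View pics/s21.png

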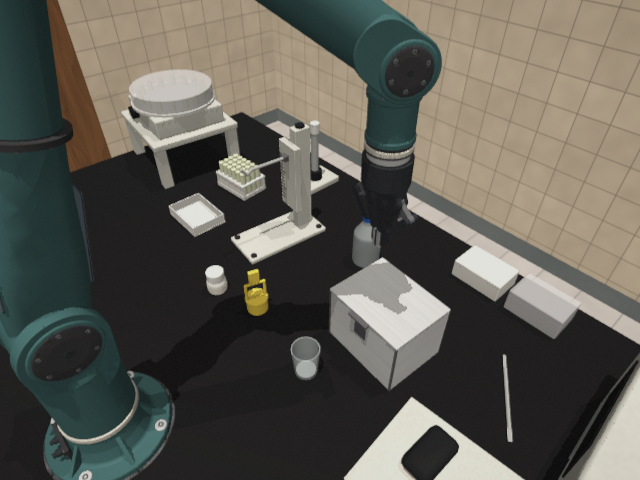

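View pics/s21c.png

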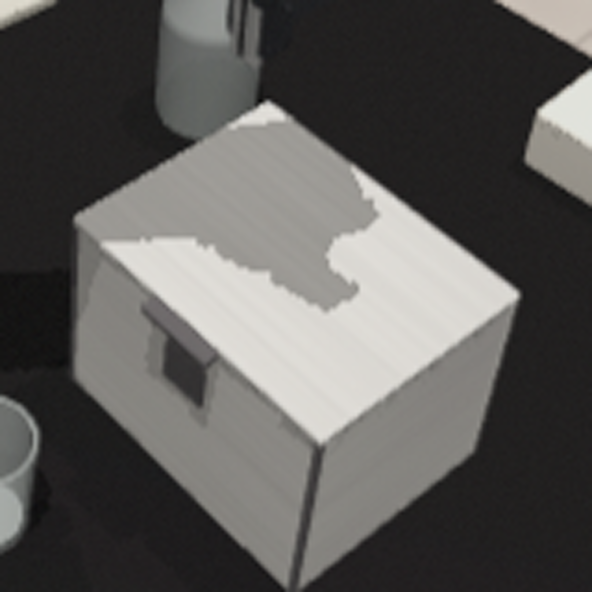

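View pics/d21.png

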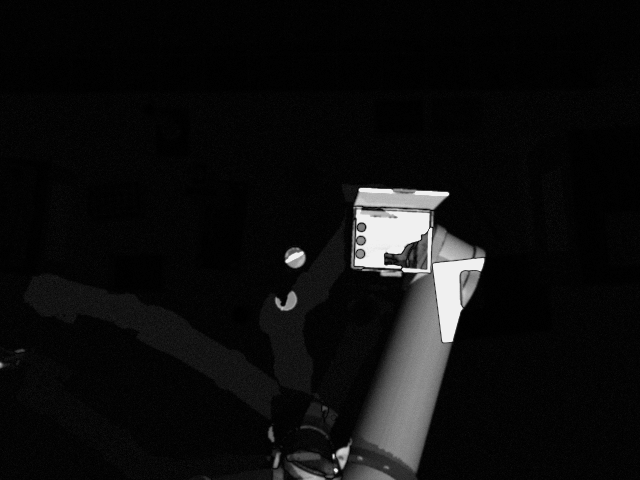

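The lid is flush with the rim all round in the side view, corners at ≈(330,290), (384,262), (448,310) and (397,349). The top-view difference shows no change at the jar, beaker, tray, bottle, spatula or hook. Handing in.

```bash
python3 -c "
from cell import job
print(job.hand_in())"
```

```text
the job is handed in; nothing more can be done
None
```

The vessel is standing upright in the case beside the foam step with the lid closed, and I handed the job in. It took about 36 s of the 72 s allowed; no verdict is reported.

- **Hanging:** I lowered the bail onto the hook until the spring carried the full weight of about 2.0 N, with the hook sunk about 51 mm. At release the wrist force was 0.03 N. The vessel rose about 1 mm, and the pictures showed no motion over 0.9 s with the fingers clear on both sides.
- **Lifting off and placing:** I lifted it off at about 0.03–0.05 m/s, and the side view showed the hook back at its empty height. In the case I lowered until the wrist force turned from −1.9 to about +2 N, then let go. The wrist picture after release shows it upright in the bay, clear of the foam.
- **Lid:** I pushed it closed with the shut fingers until it stopped hard, with the tip at z = 0.143 m and 31 N. The last side view shows it flush with the rim.
- **Other checks:** The arm is 18 cm above the case with about 0 N on the wrist. The top-view difference shows no bystander moved. The arm partly hid the mouse there, but it looks in place in the side view.

**Disagreements and limits:**
- The side camera read 3–5 mm too high, so I relied on the top and wrist views.
- The tool tilted up to 0.06 rad while moving.
- I could not see the vessel after the lid closed.

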